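Wipe down the cold plate

TASK

Clean the cold plate: first stand every specimen pot from it upright in the shallow grey tray, then take the scraper block and wipe all the wax chips off the plate into the waste pan, at whichever end of the plate that stands; then stand the scraper back on its pad and set the pots back upright on the clean plate. Move chips on the plate only with the scraper, not with the fingers, do not knock a pot over, and leave the tape roll and the carton alone.

Things in the scene. Friction and masses are not known exactly. Their poses are not given: they have to be found in the camera images.
- cold_plate: fixed metal-faced slab 126 mm (its x) by 250 mm (its y), working face 65 mm above the bench; origin at the centre of its underside, z up. Its two long sides (at x = +-58 to 63 mm) carry rims that stand 8 mm above the face, so 116 mm are clear between them; both short ends (at y = +-125 mm) are open, without a rim
- waste_pan: fixed open steel pan 126 mm (x) by 75 mm (y) by 55 mm high, walls and floor 3 mm; it stands end to end with the cold plate (2 mm gap) at one of its two open ends, which one varies; its rim is 10 mm lower than the plate's face. Origin at the centre of its underside, axes parallel to the plate's
- chiller_box: fixed closed white box with a grille of slots on top, 126 mm (x) by 75 mm (y), top 64.5 mm above the bench; it stands at the plate's other open end, flush with the face (0.5 mm lower, 2 mm gap). Origin at the centre of its underside, axes parallel to the plate's
- pot_tray: fixed shallow grey tray 88 mm (its x) by 180 mm (its y), walls 4 mm thick and 14 mm high, floor 4 mm thick; origin at the centre of its underside
- parking_pad: fixed brown cork pad 110 x 110 mm, 3 mm thick, lying on the bench to the right of the plate; origin at the centre of its underside
- scraper: loose scraper block, 0.1 to 0.21 kg, standing on its foot on the pad at the start: foot 36 mm thick (its x) by 70 mm wide (its y) by 28 mm high with a flat underside, and on it an upright white grip 18 mm thick (x) by 50 mm wide (y) that reaches to 78 mm. Origin at the centre of its underside, z up; it pushes with its 70 mm wide faces, so along its x
- pot_0: loose specimen pot with a wider cap, 62 mm high, standing on the cold plate; body 46 mm in diameter, the cap (upper 12 mm) 51 mm; origin at the centre of its underside. Two or three of these pots are present
- pot_1: loose specimen pot with a wider cap, 62 mm high, standing on the cold plate; body 46 mm in diameter, the cap (upper 12 mm) 51 mm; origin at the centre of its underside. Two or three of these pots are present
- pot_2: loose specimen pot with a wider cap, 62 mm high, standing on the cold plate; body 46 mm in diameter, the cap (upper 12 mm) 51 mm; origin at the centre of its underside. Two or three of these pots are present
- chip_0: loose flat chip of hard white wax, 25 mm across, 10 mm thick, lying on the cold plate; origin at the centre of its underside (it may turn over when it falls). Three to six of these chips are present
- chip_1: loose flat chip of hard white wax, 25 mm across, 10 mm thick, lying on the cold plate; origin at the centre of its underside (it may turn over when it falls). Three to six of these chips are present
- chip_2: loose flat chip of hard white wax, 25 mm across, 10 mm thick, lying on the cold plate; origin at the centre of its underside (it may turn over when it falls). Three to six of these chips are present
- chip_3: loose flat chip of hard white wax, 25 mm across, 10 mm thick, lying on the cold plate; origin at the centre of its underside (it may turn over when it falls). Three to six of these chips are present
- chip_4: loose flat chip of hard white wax, 25 mm across, 10 mm thick, lying on the cold plate; origin at the centre of its underside (it may turn over when it falls). Three to six of these chips are present
- chip_5: loose flat chip of hard white wax, 25 mm across, 10 mm thick, lying on the cold plate; origin at the centre of its underside (it may turn over when it falls). Three to six of these chips are present
- tape_roll: bystander: roll of tape lying flat, 49 mm across, 19 mm high; loose; origin at the centre of its underside
- carton: bystander: small standing carton 42 x 48 x 105 mm; loose; origin at the centre of its underside
Mind the look-alikes: they are no part of the job. Leave any blue or purple look-alike of the pot_1 alone.

How it is judged (in metres and radians):
On the way, in this order (a step that is already met when the one before it is completed fails the run):
1. every specimen pot stands upright in the tray (x of pot_0 in the frame of pot_tray between -0.03 and 0.03 m and y of pot_0 in the frame of pot_tray between -0.075 and 0.075 m and z of each of pot_0, pot_1, pot_2 in the frame of pot_tray below 0.014 m and angle between each of pot_0, pot_1, pot_2's own z axis and vertical below 0.12 rad and x of pot_1 in the frame of pot_tray between -0.03 and 0.03 m and y of pot_1 in the frame of pot_tray between -0.075 and 0.075 m and x of pot_2 in the frame of pot_tray between -0.03 and 0.03 m and y of pot_2 in the frame of pot_tray between -0.075 and 0.075 m), for 0.2 s.
2. every wax chip lies in the waste pan (x of chip_0 in the frame of waste_pan between -0.062 and 0.062 m and y of chip_0 in the frame of waste_pan between -0.0365 and 0.0365 m and z of each of chip_0, chip_1, chip_2, chip_3, chip_4, chip_5 in the frame of waste_pan below 0.058 m and x of chip_1 in the frame of waste_pan between -0.062 and 0.062 m and y of chip_1 in the frame of waste_pan between -0.0365 and 0.0365 m and x of chip_2 in the frame of waste_pan between -0.062 and 0.062 m and y of chip_2 in the frame of waste_pan between -0.0365 and 0.0365 m and x of chip_3 in the frame of waste_pan between -0.062 and 0.062 m and y of chip_3 in the frame of waste_pan between -0.0365 and 0.0365 m and x of chip_4 in the frame of waste_pan between -0.062 and 0.062 m and y of chip_4 in the frame of waste_pan between -0.0365 and 0.0365 m and x of chip_5 in the frame of waste_pan between -0.062 and 0.062 m and y of chip_5 in the frame of waste_pan between -0.0365 and 0.0365 m), for 0.2 s.
At the end, for the whole second after the job is handed in: Every pot stands on the plate, within 40 mm (x) and 110 mm (y) of its centre; every chip lies in the pan (origin within 62 and 36.5 mm of its centre, below 58 mm); the scraper stands within 50 mm of the pad's centre each way; pots and scraper tilt under 0.12 rad; all at rest (all of step 2 and x of pot_0 in the frame of cold_plate between -0.04 and 0.04 m and y of pot_0 in the frame of cold_plate between -0.11 and 0.11 m and z of pot_0 in the frame of cold_plate between 0.055 and 0.075 m and angle between each of pot_0, pot_1, pot_2, scraper's own z axis and vertical below 0.12 rad and x of pot_1 in the frame of cold_plate between -0.04 and 0.04 m and y of pot_1 in the frame of cold_plate between -0.11 and 0.11 m and z of pot_1 in the frame of cold_plate between 0.055 and 0.075 m and x of pot_2 in the frame of cold_plate between -0.04 and 0.04 m and y of pot_2 in the frame of cold_plate between -0.11 and 0.11 m and z of pot_2 in the frame of cold_plate between 0.055 and 0.075 m and x of scraper in the frame of parking_pad between -0.05 and 0.05 m and y of scraper in the frame of parking_pad between -0.05 and 0.05 m and z of scraper in the frame of parking_pad below 0.012 m and linear speed of each of scraper, pot_0, pot_1, pot_2, chip_0, chip_1, chip_2, chip_3, chip_4, chip_5 below 0.02 m/s); the robot touches nothing.
It fails at once if a finger touches a chip that lies on the cold plate ((contact force between the fingers and chip_0 above 0.5 N and x of chip_0 in the frame of cold_plate between -0.065 and 0.065 m and y of chip_0 in the frame of cold_plate between -0.125 and 0.125 m and z of chip_0 in the frame of cold_plate below 0.1 m and height (world z) of chip_0 above 0.06 m) or (contact force between the fingers and chip_1 above 0.5 N and x of chip_1 in the frame of cold_plate between -0.065 and 0.065 m and y of chip_1 in the frame of cold_plate between -0.125 and 0.125 m and z of chip_1 in the frame of cold_plate below 0.1 m and height (world z) of chip_1 above 0.06 m) or (contact force between the fingers and chip_2 above 0.5 N and x of chip_2 in the frame of cold_plate between -0.065 and 0.065 m and y of chip_2 in the frame of cold_plate between -0.125 and 0.125 m and z of chip_2 in the frame of cold_plate below 0.1 m and height (world z) of chip_2 above 0.06 m) or (contact force between the fingers and chip_3 above 0.5 N and x of chip_3 in the frame of cold_plate between -0.065 and 0.065 m and y of chip_3 in the frame of cold_plate between -0.125 and 0.125 m and z of chip_3 in the frame of cold_plate below 0.1 m and height (world z) of chip_3 above 0.06 m) or (contact force between the fingers and chip_4 above 0.5 N and x of chip_4 in the frame of cold_plate between -0.065 and 0.065 m and y of chip_4 in the frame of cold_plate between -0.125 and 0.125 m and z of chip_4 in the frame of cold_plate below 0.1 m and height (world z) of chip_4 above 0.06 m) or (contact force between the fingers and chip_5 above 0.5 N and x of chip_5 in the frame of cold_plate between -0.065 and 0.065 m and y of chip_5 in the frame of cold_plate between -0.125 and 0.125 m and z of chip_5 in the frame of cold_plate below 0.1 m and height (world z) of chip_5 above 0.06 m)).
It fails at once if a specimen pot is knocked over (angle between any of pot_0, pot_1, pot_2's own z axis and vertical above 0.7 rad).
It fails at once if the tape roll or the carton is pushed more than 30 mm (distance of any of tape_roll, carton from where it was at the start of the episode above 0.03 m).
Of pot_0, pot_1, pot_2 only 2 to 3 are there at a start; the rules pass over those that are not, and their reading is None.
Of chip_0, chip_1, chip_2, chip_3, chip_4, chip_5 only 3 to 6 are there at a start; the rules pass over those that are not, and their reading is None.
At some moment in a run one of scraper, chip_0, chip_1, chip_2, chip_3, chip_4, chip_5 may be knocked a few centimetres aside while the robot is not near it.
It also fails if it takes over 210 s, if anything falls off the work surface, if the arm or the gripper's body presses on something with over 40 N, if the wrist force passes 120 N, or if a joint passes its speed limit or range.

ROBOT

A 7-joint arm with a two-finger parallel gripper is mounted at the origin on a cart in front of the work surface, level with it; the furniture and walls round the work are solid. World frame = base frame: x ahead of the robot, y to its left, z up, the work surface at z = 0. Lengths are in mm, angles in rad, forces in N, time in s.
With the tool pointing down it reaches from about 400 to 875 mm from the base axis. Payload 19.3 kg.
Tool frame: the origin (TCP) lies at the very end of the fingers, on their centre line; the grasp point (between the pads) lies 19 mm behind it; z points along the fingers, x is the direction in which the jaws open and shut, and the axes are right-handed (so a half turn about z gives the same grasp; the last joint's range is limited). The gripper opens to 85 mm and grips with 20 to 120 N. Pads are 22 mm wide; open, the fingers measure 114 mm over their backs; the gripper's body (76 mm by 85 mm) begins 54 mm behind the grasp point. The pads swing forward as they close: fully open they stand 13 mm farther back than shut.
Start: joints at [1.223, 0.521, -0.036, 1.599, 0.021, 1.021, -0.113], TCP at [171.372, -601.038, 231.291] pointing down, gripper open.
Joint ranges: [-2.91, 2.91], [-0.3, 2.13], [-1.5, 1.42], [0.17, 2.43], [-1.26, 4.41], [0.16, 1.93], [-2.52, 2.52]. Speed limits (rad/s): [1.89, 1.89, 2.39, 2.39, 3.01, 3.01, 3.01].

INTERFACE

Orientations are given as [roll, pitch, yaw] about the fixed x, y, z axes, in that order (R = Rz(yaw) Ry(pitch) Rx(roll)).
In Python, from workcell import bot, imaging gives the robot as it stands. The module is installed in compiled form; this text tells all that it offers.
- The arm moves only by the shell command python3 -m pendant 'ROWS' [FORCE]. ROWS is JSON, a list of rows, each a list of 7 numbers: the turn, a rotation vector about the world's x, y, z in rad, then the shift along the world's x, y, z in m, then the finger opening in m, from 0 to 0.0854. A call has 1 to 20 rows; each row shifts and turns the commanded pose from where the row before left it; what a row does not reach is not made up. A row lasts 1/8 s, in which the tool goes at most 62.5 mm and 10.7 degrees, less where a joint would pass 70% of its speed; a pose out of reach is approached as far as the arm can. A call with a gripper value outside its range is refused whole. The fingers move at their own pace and stop on an object; FORCE is the grip in N (left out, the last holds). Time passes only in rows, so rows that do not move let the fingers close. It gives the time, the measured TCP pose, the force and the opening at its end, in the units of the state.
- bot.read_state(): the state, without advancing time (a new reading comes with each control period).
- imaging.camera(name): name is "side" or "top"; returns the picture (420x560x3 uint8, blue, green, red); there is no depth.
- imaging.camera_model(name): a dict with "intrinsics" (3x3 intrinsics, pixels), "k1" (the pictures are not rectified: a ray, as slopes to the right and down, at radius r is drawn at 1 + k1 r^2 times it, then the intrinsics apply), "xyz" and "attitude" of the camera in the world. Camera axes: x right, y up, looking along -z (the intrinsics and any distortion apply to the point x, -y, -z); pixel columns grow to the right and rows downward; lengths in mm; the calibration is good to about 2 mm. A picture is of the moment at which its call begins. camera_model takes no time and is no camera call.
- bot.close_job(): hands the job in, once; it reports no verdict.
The state is a dict: "clock": time; "joint_pos": joint angles; "dq": joint speeds; "tau": joint torques, N m; "eef_pos": TCP position; "eef_rot": TCP orientation; "contact_force": force on the tool from outside, world axes, zero at the start; "wrist_torque": the same for the moment, N m; "width": finger opening in mm.
Only numpy, scipy, OpenCV 4.12 (cv2) and the standard library are available. Lean on these libraries where they do the work, as an engineer would, in place of code of your own. Each camera call takes 0.05 s, during which the arm holds its last target.

## Working session

There is one attempt and no reset: what is moved stays moved. The work goes in short steps, Python scripts to look and compute and a shell command to move; the robot and the scene stay as the last step left them, time stands still between calls to the robot, and variables do not carry over. Pictures are saved under pics/ and viewed, and the job is handed in when it is done.

```bash
mkdir -p pics; python3 - <<'E'
from workcell import bot, imaging
import cv2
print(bot.read_state())
for n in("side","top"):
    im=imaging.camera(n); cv2.imwrite(f"pics/{n}0.png",im); print(n,imaging.camera_model(n))
E
```

```text
{'clock': 0.0, 'joint_pos': array([ 1.22278337,  0.52202851, -0.03633414,  1.59999591,  0.02120221,
        1.0210993 , -0.11280733]), 'dq': array([-0.00016721, -0.00120119, -0.00026873, -0.00043152, -0.00119767,
       -0.00063371, -0.00013849]), 'tau': array([ 1.57952130e-03, -9.27113342e+01,  1.98108561e+00, -3.69935560e+01,
        1.79339165e-02,  8.21678579e-03, -6.06264121e-05]), 'eef_pos': array([ 171.28400607, -600.72269228,  230.72095109]), 'eef_rot': array([ 3.14151240e+00,  1.14318201e-03, -1.29299395e+00]), 'contact_force': array([ 0.36697847, -0.4194524 ,  0.67998148]), 'wrist_torque': array([ 0.01743234, -0.00942991,  0.01366625]), 'width': 85.1993954623128}
side {'intrinsics': array([[487.40625229,   0.        , 275.71470082],
       [  0.        , 487.40625229, 208.09997467],
       [  0.        ,   0.        ,   1.        ]]), 'k1': -0.12255868618498002, 'xyz': array([-395.17772589,  398.03585735, 1118.80688064]), 'attitude': array([ 0.81821304, -0.01744507, -2.04013028])}
top {'intrinsics': array([[463.1993036 ,   0.        , 289.46086026],
       [  0.        , 463.1993036 , 211.55000763],
       [  0.        ,   0.        ,   1.        ]]), 'k1': -0.0583713648160755, 'xyz': array([ 465.00015097, -115.57537995, 1253.82779725]), 'attitude': array([ 0.10432252, -0.00323513, -1.55024234])}
```

View pics/top0.png

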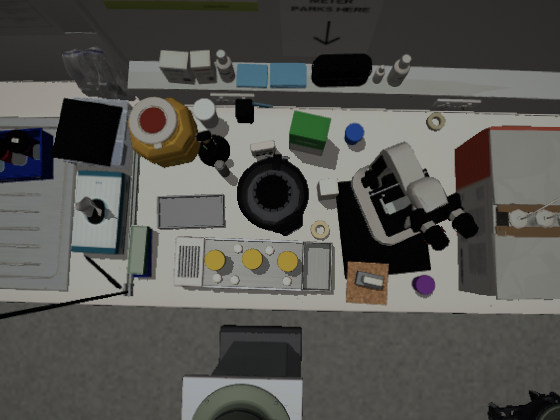

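View pics/side0.png

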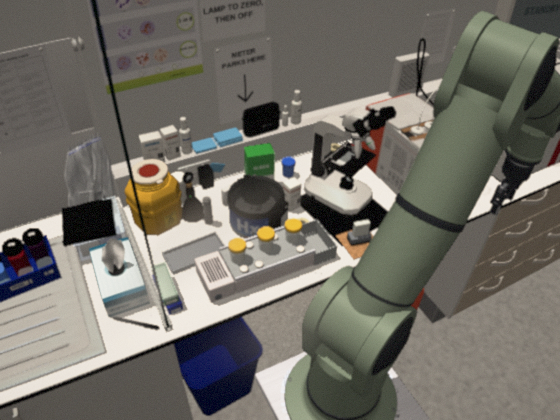

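The top view shows the plate at about (250,263), with three yellow-capped pots at (215,260), (252,259) and (287,261). The white chips lie around them. The waste pan is on the right at (317,266), the chiller on the left at (188,261), the tray at (191,211), and the pad with the scraper at (368,282). The candidates for pots are those three yellow ones; the purple (424,285) and blue (354,133) pots are look-alikes. I'll crop closer to check.

```bash
cat > h.py <<'E'
import numpy as np, cv2
from scipy.spatial.transform import Rotation as Rn
from workcell import bot, imaging
M={n:imaging.camera_model(n) for n in("side","top")}
def ray(n,u,v):
    m=M[n];K=m['intrinsics'];d=np.array([(u-K[0,2])/K[0,0],(v-K[1,2])/K[1,1]])
    s=d.copy()
    for _ in range(20): s=d/(1+m['k1']*(s@s))
    R=Rn.from_euler('xyz',m['attitude']).as_matrix()
    return m['xyz'],R@np.array([s[0],-s[1],-1.])
def plane(n,u,v,z):
    o,d=ray(n,u,v); return (o+d*(z-o[2])/d[2])
def proj(n,p):
    m=M[n];R=Rn.from_euler('xyz',m['attitude']).as_matrix();c=R.T@(np.asarray(p,float)-m['xyz'])
    s=np.array([c[0],-c[1]])/-c[2];s=s*(1+m['k1']*(s@s));K=m['intrinsics']
    return s*K[0,0]+K[:2,2]
def crop(n,im,x0,y0,x1,y1,f,name):
    cv2.imwrite(f"pics/{name}.png",cv2.resize(im[y0:y1,x0:x1],None,fx=f,fy=f,interpolation=cv2.INTER_CUBIC))
E
python3 - <<'E'
from h import *
t=cv2.imread('pics/top0.png');s=cv2.imread('pics/side0.png')
crop('top',t,140,180,400,310,3,'topc0');crop('side',s,155,180,390,320,3.4,'sidec0')
E
```

```text
(no output)
```

View pics/topc0.png

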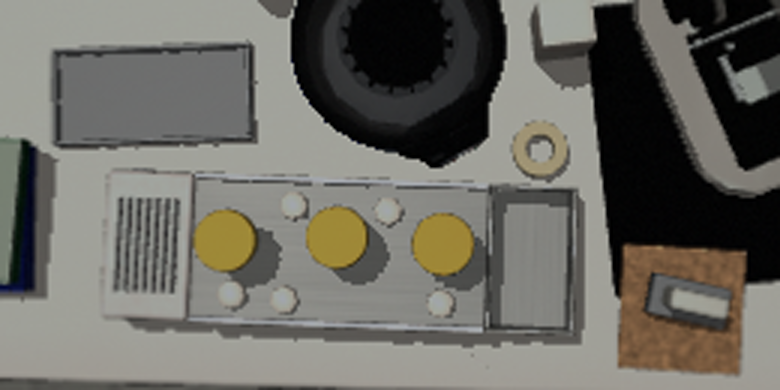

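View pics/sidec0.png

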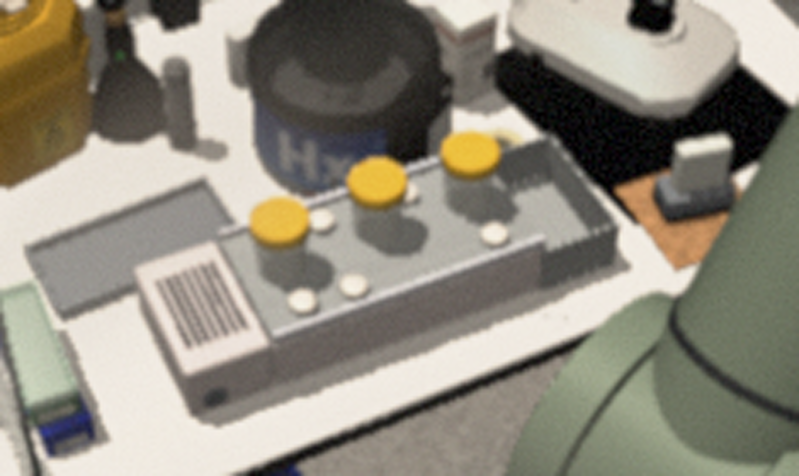

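The crops confirm three yellow pots and five chips, with the tray empty and the scraper turned slightly on its pad. Next I measure positions.

```bash
cat >> h.py <<'E'
def blobs(im,mask,amin):
    n,l,st,c=cv2.connectedComponentsWithStats(mask.astype(np.uint8))
    return [(c[i],st[i,4]) for i in range(1,n) if st[i,4]>=amin]
def tp(x,y,z=0): # crop px -> plane
    return plane('top',140+(x+.5)/3-.5,180+(y+.5)/3-.5,z)
E
python3 - <<'E'
from h import *
t=cv2.imread('pics/top0.png');s=cv2.imread('pics/side0.png')
for n,im in(('top',t),('side',s)):
    h=cv2.cvtColor(im,cv2.COLOR_BGR2HSV)
    m=(h[...,0]>18)&(h[...,0]<32)&(h[...,1]>150)&(h[...,2]>120)
    for c,a in blobs(im,m,60): print(n,c.round(1),a,plane(n,*c,127).round(1))
names={'tray':[(52,50),(252,44),(257,141),(56,146)]}
P=lambda l,z:[print(p,tp(*p,z).round(1)) for p in l]
print('tray z14');P([(54,49),(252,43),(256,142),(56,146)],14)
print('plate rim z73');P([(194,173),(488,184),(487,331),(190,319)],73)
print('pan z55');P([(489,186),(577,188),(575,333),(487,328)],55)
print('chiller z64.5');P([(109,172),(193,174),(188,320),(104,316)],64.5)
print('chips z75');P([(294,206),(388,211),(231,294),(284,300),(440,303)],75)
print('pad z3');P([(624,244),(747,250),(740,374),(618,368)],3)
print('grip z81');P([(672,288),(732,296),(728,320),(668,312)],81)
print('foot z31');P([(652,274),(646,311),(724,326)],31)
print('tape z19');P([(540,150)],19)
E
```

```text
top [177.  127.7] 91 [788.4 169.1 127. ]
top [251.8 258.7] 315 [466.5 -28.  127. ]
top [214.4 259.6] 304 [462.2  62.6 127. ]
top [287.2 260.9] 316 [ 462.8 -113.8  127. ]
side [155.4 190.7] 691 [774.9 203.7 127. ]
side [129.8 191.3] 131 [807.3 276.8 127. ]
side [293.  225.1] 177 [ 456.5 -108.9  127. ]
side [265.5 233.3] 188 [461.7 -23.6 127. ]
side [236.8 245.2] 172 [455.2  67.3 127. ]
tray z14
(54, 49) [629.8 241.2  14. ]
(252, 43) [638.9  61.9  14. ]
(256, 142) [549.6  55.2  14. ]
(56, 146) [542.1 235.   14. ]
plate rim z73
(194, 173) [518.  99.  73.]
(488, 184) [ 514.  -151.2   73. ]
(487, 331) [ 390.4 -152.6   73. ]
(190, 319) [394.9  97.8  73. ]
pan z55
(489, 186) [ 513.  -152.6   55. ]
(577, 188) [ 512.8 -228.5   55. ]
(575, 333) [ 389.  -228.4   55. ]
(487, 328) [ 391.8 -153.1   55. ]
chiller z64.5
(109, 172) [517.6 173.8  64.5]
(193, 174) [517.5 101.4  64.5]
(188, 320) [393.5 101.   64.5]
(104, 316) [395.1 172.8  64.5]
chips z75
(294, 206) [491.8  12.7  75. ]
(388, 211) [489.3 -67.   75. ]
(231, 294) [416.7  63.6  75. ]
(284, 300) [412.7  18.7  75. ]
(440, 303) [ 413.  -112.6   75. ]
pad z3
(624, 244) [ 465.5 -276.2    3. ]
(747, 250) [ 462.2 -387.1    3. ]
(740, 374) [ 352.  -381.1    3. ]
(618, 368) [ 355.5 -272.     3. ]
grip z81
(672, 288) [ 429.5 -306.9   81. ]
(732, 296) [ 423.7 -357.5   81. ]
(728, 320) [ 403.7 -354.2   81. ]
(668, 312) [ 409.5 -303.7   81. ]
foot z31
(652, 274) [ 439.8 -297.5   31. ]
(646, 311) [ 407.6 -292.5   31. ]
(724, 326) [ 395.8 -360.9   31. ]
tape z19
(540, 150) [ 547.4 -198.6   19. ]
```

```bash
python3 - <<'E'
from h import *
for nm,u,v in(('kettle L',237,194),('kettle handle low',286,235),('kettle bottom R',300,225),('brown bottle low',223,174),('jug low',165,165),('green box top right',151,228),('carton low',330,198)):
    print(nm,[plane('top',u,v,z)[:2].round(0).tolist() for z in(0,100,180)])
# kettle height: side-view lid top pixel vs
for u,v in((228,190),(255,178),(290,200),(287,208),(208,196)): print('side',u,v,[plane('side',u,v,z)[:2].round(0).tolist() for z in(0,100,180)])
E
```

```text
kettle L [[642.0, 27.0], [627.0, 16.0], [616.0, 7.0]]
kettle handle low [[532.0, -109.0], [527.0, -109.0], [523.0, -110.0]]
kettle bottom R [[560.0, -146.0], [553.0, -144.0], [547.0, -142.0]]
brown bottle low [[696.0, 68.0], [678.0, 53.0], [663.0, 41.0]]
jug low [[718.0, 229.0], [698.0, 202.0], [682.0, 180.0]]
green box top right [[543.0, 259.0], [537.0, 229.0], [532.0, 205.0]]
carton low [[636.0, -227.0], [622.0, -218.0], [611.0, -211.0]]
side 228 190 [[817.0, -52.0], [709.0, -11.0], [622.0, 21.0]]
side 255 178 [[835.0, -164.0], [725.0, -114.0], [637.0, -74.0]]
side 290 200 [[677.0, -222.0], [581.0, -167.0], [504.0, -122.0]]
side 287 208 [[646.0, -194.0], [553.0, -141.0], [478.0, -99.0]]
side 208 196 [[818.0, 23.0], [709.0, 56.0], [623.0, 83.0]]
```

The sizes agree with the given ones, so the plate centre is (454,-27), the pan is at the -y end, and the tray is at (590,148) with yaw 0.05. I'll go above the pot at (463,-114) with the jaws along x and half open, because the black kettle's handle is close.

```bash
python3 -m pendant '[[0,0,0.108,0.0243,0.0406,0,0.066],[0,0,0.108,0.0243,0.0406,0,0.066],[0,0,0.108,0.0243,0.0406,0,0.066],[0,0,0.108,0.0243,0.0406,0,0.066],[0,0,0.108,0.0243,0.0406,0,0.066],[0,0,0.108,0.0243,0.0406,0,0.066],[0,0,0.108,0.0243,0.0406,0,0.066],[0,0,0.108,0.0243,0.0406,0,0.066],[0,0,0.108,0.0243,0.0406,0,0.066],[0,0,0.108,0.0243,0.0406,0,0.066],[0,0,0.108,0.0243,0.0406,0,0.066],[0,0,0.108,0.0243,0.0406,0,0.066],[0,0,0,0,0,0,0.066],[0,0,0,0,0,0,0.066]]' 40
```

```text
clock: 1.85
eef_pos: [462.6, -114.2, 231.0]
eef_rot: [3.141, 0.001, 0.002]
contact_force: [-1.1, -0.9, -0.1]
width: 66.2
```

```bash
python3 -m pendant '[[0,0,0,0,0,-0.03,0.066],[0,0,0,0,0,-0.03,0.066],[0,0,0,0,0,-0.03,0.066],[0,0,0,0,0,-0.025,0.066],[0,0,0,0,0,-0.018,0.066],[0,0,0,0,0,0,0.066],[0,0,0,0,0,0,0.066]]' ; python3 - <<'E'
from h import *
crop('side',imaging.camera('side'),155,180,390,320,3.4,'s1')
E
```

```text
clock: 2.72
eef_pos: [463.0, -114.5, 98.9]
eef_rot: [3.141, -0.0, 0.002]
contact_force: [-0.6, 0.1, -0.0]
width: 65.9
```

View pics/s1.png

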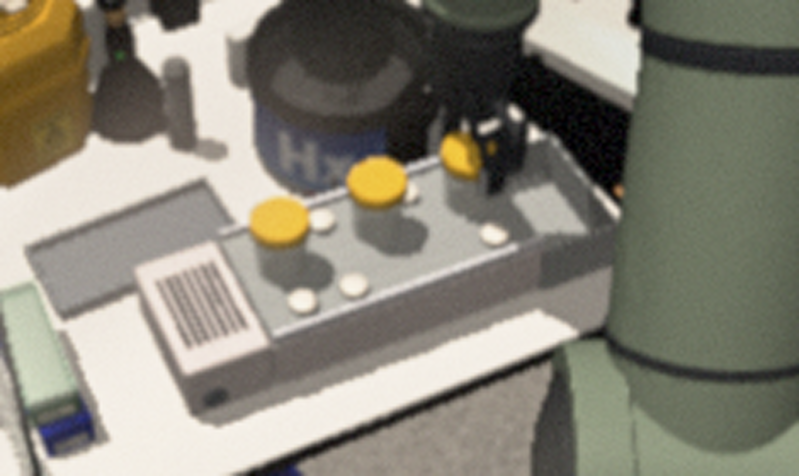

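The fingers straddle the third pot, at about (470,155) in the crop, and stay well above the plate. I'll close and lift 90 mm.

```bash
python3 -m pendant '[[0,0,0,0,0,0,0.045],[0,0,0,0,0,0,0.045],[0,0,0,0,0,0,0.045],[0,0,0,0,0,0,0.045],[0,0,0,0,0,0,0.045],[0,0,0,0,0,0,0.045]]' 40; python3 -m pendant '[[0,0,0,0,0,0.01,0.045],[0,0,0,0,0,0.02,0.045],[0,0,0,0,0,0.03,0.045],[0,0,0,0,0,0.03,0.045],[0,0,0,0,0,0,0.045],[0,0,0,0,0,0,0.045]]'; python3 - <<'E'
from h import *
crop('side',imaging.camera('side'),155,120,390,320,3,'s2')
E
```

```text
clock: 3.52
eef_pos: [463.3, -114.1, 99.1]
eef_rot: [3.141, -0.001, 0.003]
contact_force: [-1.9, -0.7, 10.7]
width: 49.8
clock: 4.28
eef_pos: [462.7, -114.0, 188.3]
eef_rot: [3.141, 0.0, 0.003]
contact_force: [0.0, 0.1, -1.0]
width: 50.0
```

View pics/s2.png

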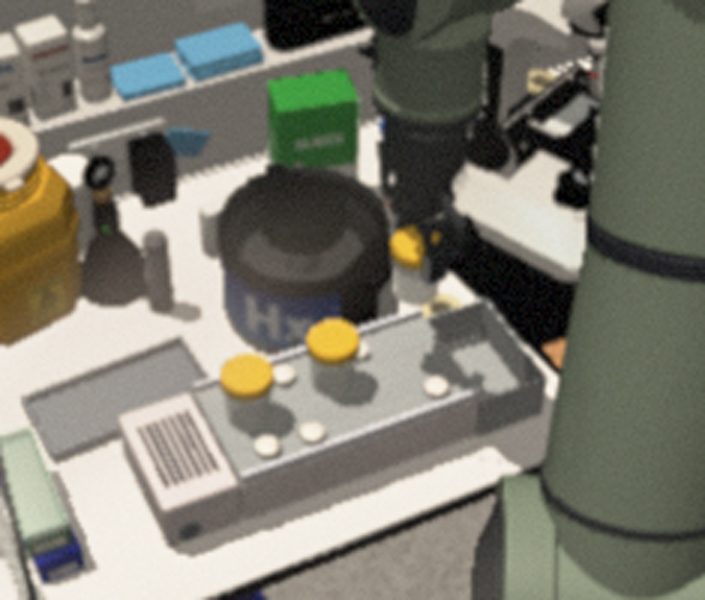

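The pot is held upright (width 50). I'll carry it along +y first to stay clear of the kettle, then along +x to the far tray spot at (587,203).

```bash
python3 -m pendant '[[0,0,0,0,0.02,0,0.045],[0,0,0,0,0.035,0,0.045],[0,0,0,0,0.035,0,0.045],[0,0,0,0,0.035,0,0.045],[0,0,0,0,0.035,0,0.045],[0,0,0,0,0.035,0,0.045],[0,0,0,0.02,0.035,0,0.045],[0,0,0,0.035,0.035,0,0.045],[0,0,0,0.035,0.03,0,0.045],[0,0,0,0.025,0.022,0,0.045],[0,0,0,0.0095,0,0,0.045],[0,0,0,0,0,0,0.045],[0,0,0,0,0,0,0.045]]'; python3 -m pendant '[[0,0,0,0,0,-0.02,0.045],[0,0,0,0,0,-0.03,0.045],[0,0,0,0,0,-0.03,0.045],[0,0,0,0,0,-0.03,0.045],[0,0,0,0,0,-0.02,0.045],[0,0,0,0,0,-0.011,0.045],[0,0,0,0,0,-0.006,0.045],[0,0,0,0,0,0,0.045],[0,0,0,0,0,0,0.045]]'
```

```text
clock: 5.95
eef_pos: [586.9, 202.3, 188.1]
eef_rot: [3.141, 0.001, 0.002]
contact_force: [-0.6, -0.4, -0.6]
width: 49.6
clock: 7.08
eef_pos: [587.9, 203.3, 42.0]
eef_rot: [-3.141, -0.001, 0.003]
contact_force: [0.1, -0.6, -0.4]
width: 49.7
```

```bash
python3 - <<'E'
from h import *
crop('top',imaging.camera('top'),140,130,340,280,4,'t3');crop('side',imaging.camera('side'),155,120,390,320,3,'s3')
E
```

```text
(no output)
```

View pics/s3.png

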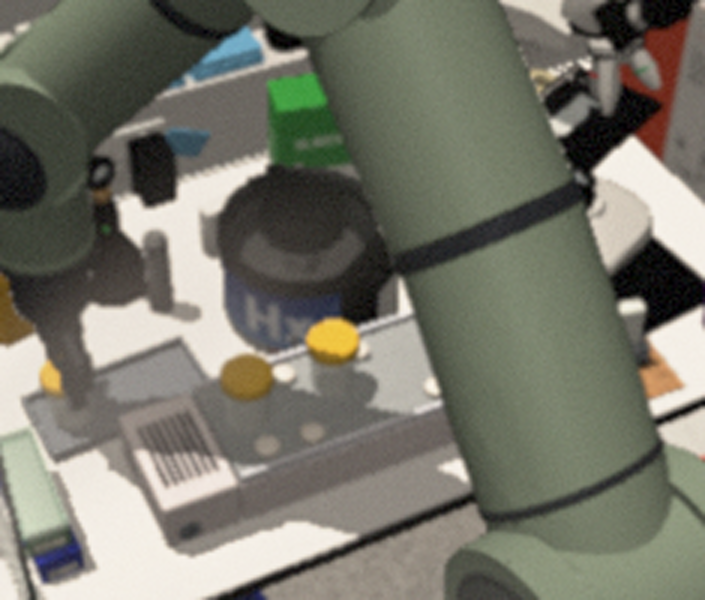

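```bash
python3 -m pendant '[[0,0,0,0,0,-0.002,0.045],[0,0,0,0,0,-0.002,0.045],[0,0,0,0,0,0,0.045],[0,0,0,0,0,0,0.045]]'; python3 -m pendant '[[0,0,0,0,0,0,0.066],[0,0,0,0,0,0,0.066],[0,0,0,0,0,0,0.066],[0,0,0,0,0,0,0.066],[0,0,0,0,0,0.03,0.066],[0,0,0,0,0,0.04,0.066],[0,0,0,0,0,0.04,0.066],[0,0,0,0,0,0.04,0.066],[0,0,0,0,0,0.002,0.066],[0,0,0,0,0,0,0.066]]'
```

```text
clock: 7.68
eef_pos: [587.6, 203.5, 38.2]
eef_rot: [-3.141, -0.001, 0.003]
contact_force: [-4.4, -1.7, 14.9]
width: 49.6
clock: 8.93
eef_pos: [587.3, 202.9, 189.0]
eef_rot: [3.141, 0.0, 0.003]
contact_force: [-0.8, -0.4, 0.1]
width: 66.2
```

The first pot is down: there was contact at z 38 and the gripper released. Next is the middle pot at (466,-28).

```bash
python3 -m pendant '[[0,0,0,-0.02,-0.015,0,0.066],[0,0,0,-0.035,-0.03,0,0.066],[0,0,0,-0.035,-0.035,0,0.066],[0,0,0,-0.02,-0.035,0,0.066],[0,0,0,-0.011,-0.035,0,0.066],[0,0,0,0,-0.035,0,0.066],[0,0,0,0,-0.03,0,0.066],[0,0,0,0,-0.016,0,0.066],[0,0,0,0,0,0,0.066],[0,0,0,0,0,-0.02,0.066],[0,0,0,0,0,-0.03,0.066],[0,0,0,0,0,-0.025,0.066],[0,0,0,0,0,-0.015,0.066],[0,0,0,0,0,0,0.066],[0,0,0,0,0,0,0.066]]'; python3 - <<'E'
from h import *
crop('top',imaging.camera('top'),140,130,340,280,4,'t4');crop('side',imaging.camera('side'),155,120,390,320,3,'s4')
E
```

```text
clock: 10.8
eef_pos: [466.9, -27.5, 100.0]
eef_rot: [-3.142, -0.001, 0.003]
contact_force: [0.9, -0.3, -0.5]
width: 66.0
```

View pics/s4.png

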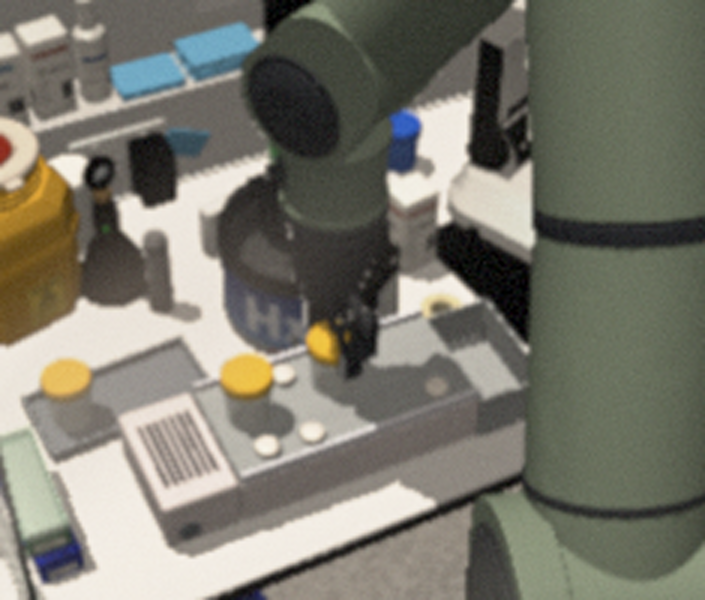

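Pot one stands in the tray at crop (66,385), and the fingers straddle the middle pot. I'll grip it and carry it to the tray centre.

```bash
python3 -m pendant '[[0,0,0,0,0,0,0.045],[0,0,0,0,0,0,0.045],[0,0,0,0,0,0,0.045],[0,0,0,0,0,0,0.045],[0,0,0,0,0,0,0.045],[0,0,0,0,0,0.01,0.045],[0,0,0,0,0,0.02,0.045],[0,0,0,0,0,0.03,0.045],[0,0,0,0,0,0.03,0.045],[0,0,0,0,0,0,0.045]]';  python3 -m pendant '[[0,0,0,0,0.02,0,0.045],[0,0,0,0,0.03,0,0.045],[0,0,0,0,0.035,0,0.045],[0,0,0,0.02,0.035,0,0.045],[0,0,0,0.035,0.03,0,0.045],[0,0,0,0.035,0.02,0,0.045],[0,0,0,0.025,0.0055,0,0.045],[0,0,0,0.008,0,0,0.045],[0,0,0,0,0,0,0.045],[0,0,0,0,0,-0.02,0.045],[0,0,0,0,0,-0.03,0.045],[0,0,0,0,0,-0.03,0.045],[0,0,0,0,0,-0.03,0.045],[0,0,0,0,0,-0.02,0.045],[0,0,0,0,0,-0.011,0.045],[0,0,0,0,0,-0.006,0.045],[0,0,0,0,0,0,0.045],[0,0,0,0,0,0,0.045]]'; python3 - <<'E'
from h import *
crop('top',imaging.camera('top'),140,130,340,280,4,'t5');crop('side',imaging.camera('side'),155,120,390,320,3,'s5')
E
```

```text
clock: 12.15
eef_pos: [467.4, -28.0, 191.6]
eef_rot: [3.141, -0.004, 0.003]
contact_force: [-0.8, -0.6, -0.5]
width: 49.8
clock: 14.4
eef_pos: [589.8, 147.8, 43.0]
eef_rot: [-3.141, -0.001, 0.003]
contact_force: [0.3, 0.6, 0.1]
width: 49.6
```

View pics/s5.png

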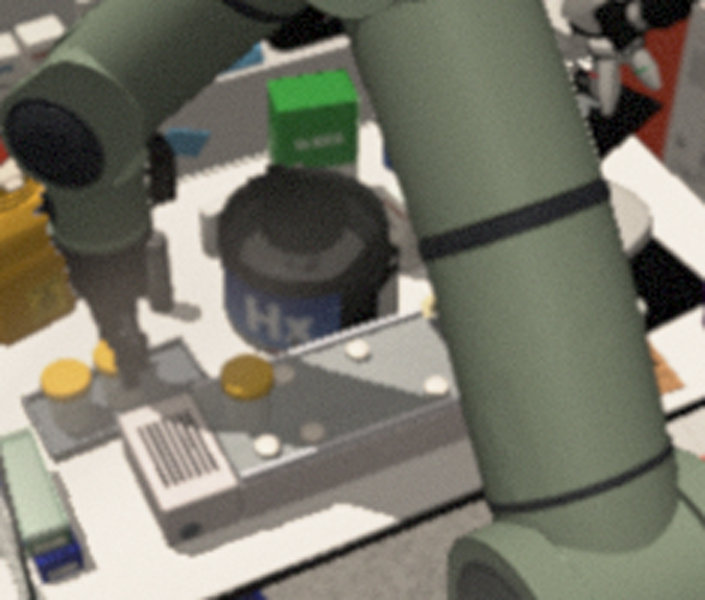

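The second pot hangs just over the tray centre. I'll set it down and go to the third at (462,63).

```bash
python3 -m pendant '[[0,0,0,0,0,-0.002,0.045],[0,0,0,0,0,-0.002,0.045],[0,0,0,0,0,0,0.045],[0,0,0,0,0,0,0.045]]'; python3 -m pendant '[[0,0,0,0,0,0,0.066],[0,0,0,0,0,0,0.066],[0,0,0,0,0,0,0.066],[0,0,0,0,0,0,0.066],[0,0,0,0,0,0.03,0.066],[0,0,0,0,0,0.04,0.066],[0,0,0,0,0,0.04,0.066],[0,0,0,0,0,0.04,0.066],[0,0,0,0,0,0,0.066],[0,0,0,-0.02,-0.015,0,0.066],[0,0,0,-0.035,-0.02,0,0.066],[0,0,0,-0.035,-0.025,0,0.066],[0,0,0,-0.028,-0.018,0,0.066],[0,0,0,-0.01,-0.0075,0,0.066],[0,0,0,0,0,-0.02,0.066],[0,0,0,0,0,-0.03,0.066],[0,0,0,0,0,-0.025,0.066],[0,0,0,0,0,-0.015,0.066],[0,0,0,0,0,0,0.066],[0,0,0,0,0,0,0.066]]';python3 - <<'E'
from h import *
crop('top',imaging.camera('top'),140,130,340,280,4,'t6');crop('side',imaging.camera('side'),155,120,390,320,3,'s6')
E
```

```text
clock: 15.0
eef_pos: [589.6, 147.9, 39.0]
eef_rot: [-3.142, -0.001, 0.003]
contact_force: [-3.9, -1.3, 14.5]
width: 49.7
clock: 17.5
eef_pos: [461.9, 62.4, 98.9]
eef_rot: [-3.141, -0.001, 0.003]
contact_force: [0.7, -0.1, -0.1]
width: 66.0
```

View pics/s6.png

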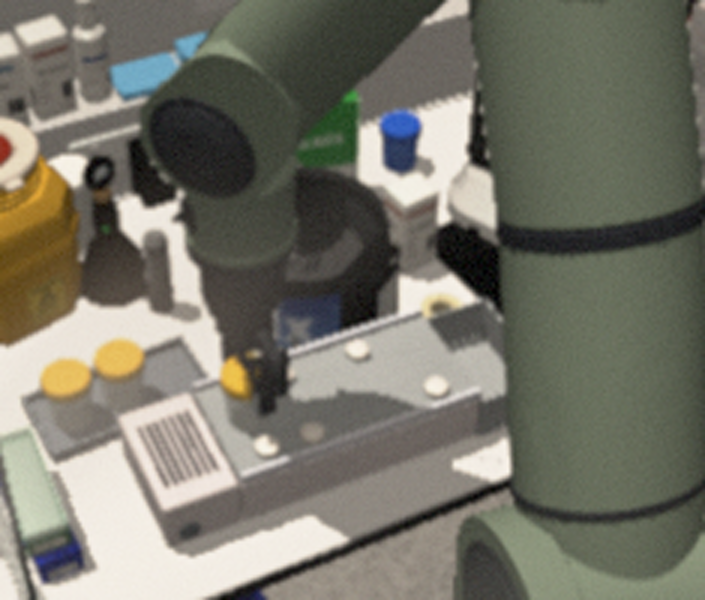

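View pics/t6.png

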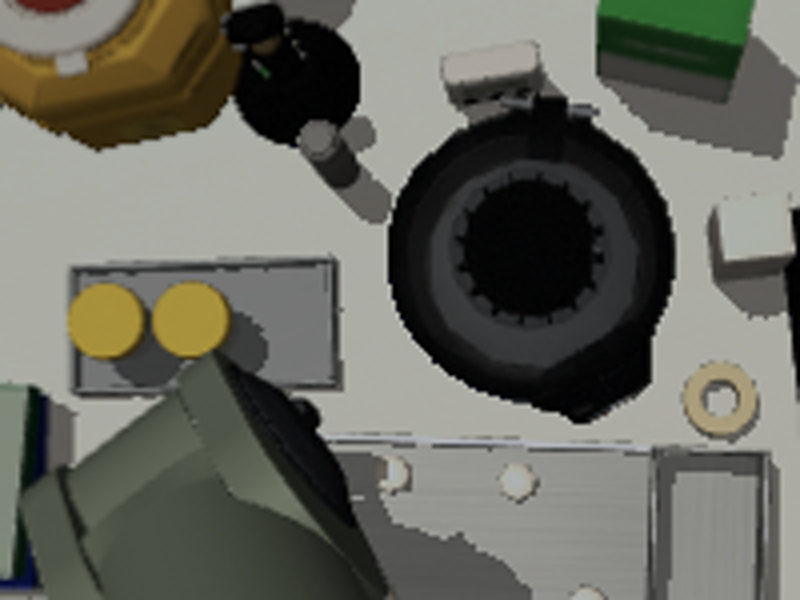

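Both pots stand in the tray at top-crop (106,320) and (190,320), and the third is straddled. I'll carry it to (592,95).

```bash
python3 -m pendant '[[0,0,0,0,0,0,0.045],[0,0,0,0,0,0,0.045],[0,0,0,0,0,0,0.045],[0,0,0,0,0,0,0.045],[0,0,0,0,0,0,0.045],[0,0,0,0,0,0.01,0.045],[0,0,0,0,0,0.02,0.045],[0,0,0,0,0,0.03,0.045],[0,0,0,0,0,0.03,0.045],[0,0,0,0,0,0,0.045]]';  python3 -m pendant '[[0,0,0,0.02,0.01,0,0.045],[0,0,0,0.035,0.01,0,0.045],[0,0,0,0.035,0.01,0,0.045],[0,0,0,0.03,0.003,0,0.045],[0,0,0,0.01,0,0,0.045],[0,0,0,0,0,0,0.045],[0,0,0,0,0,-0.02,0.045],[0,0,0,0,0,-0.03,0.045],[0,0,0,0,0,-0.03,0.045],[0,0,0,0,0,-0.03,0.045],[0,0,0,0,0,-0.02,0.045],[0,0,0,0,0,-0.011,0.045],[0,0,0,0,0,-0.006,0.045],[0,0,0,0,0,0,0.045],[0,0,0,0,0,-0.002,0.045],[0,0,0,0,0,0,0.045],[0,0,0,0,0,0,0.045]]'
```

```text
clock: 18.85
eef_pos: [462.4, 62.2, 190.6]
eef_rot: [-3.141, -0.004, 0.002]
contact_force: [-1.1, -0.8, -0.9]
width: 49.8
clock: 20.98
eef_pos: [591.6, 95.2, 39.5]
eef_rot: [-3.142, -0.0, 0.003]
contact_force: [0.1, 0.4, -1.3]
width: 49.8
```

```bash
python3 -m pendant '[[0,0,0,0,0,-0.0015,0.045],[0,0,0,0,0,0,0.045],[0,0,0,0,0,0,0.045]]'; python3 -m pendant '[[0,0,0,0,0,0,0.066],[0,0,0,0,0,0,0.066],[0,0,0,0,0,0,0.066],[0,0,0,0,0,0,0.066],[0,0,0,0,0,0.03,0.066],[0,0,0,0,0,0.04,0.066],[0,0,0,0,0,0.04,0.066],[0,0,0,0,0,0.04,0.066],[0,0,0,-0.02,0,0.02,0.066],[0,0,0,-0.035,-0.02,0.03,0.066],[0,0,0,-0.035,-0.03,0.02,0.066],[0,0,0,-0.025,-0.04,0,0.066],[0,0,0,-0.015,-0.04,0,0.066],[0,0,0,0,-0.04,0,0.066],[0,0,0,0,-0.04,0,0.066],[0,0,0,0,-0.04,0,0.066],[0,0,0,0,-0.04,0,0.066],[0,0,0,0,-0.04,0,0.066],[0,0,0,0,0,0,0.066]]'; python3 - <<'E'
from h import *
t=imaging.camera('top');cv2.imwrite('pics/top7.png',t)
crop('top',t,140,180,400,310,3,'t7');crop('side',imaging.camera('side'),155,120,390,320,3,'s7')
E
```

```text
clock: 21.35
eef_pos: [591.6, 95.3, 38.1]
eef_rot: [-3.142, -0.0, 0.003]
contact_force: [-0.5, 0.1, 6.4]
width: 49.7
clock: 23.72
eef_pos: [460.8, -237.5, 257.5]
eef_rot: [3.141, 0.001, -0.001]
contact_force: [0.2, 0.4, -0.5]
width: 66.2
```

View pics/t7.png

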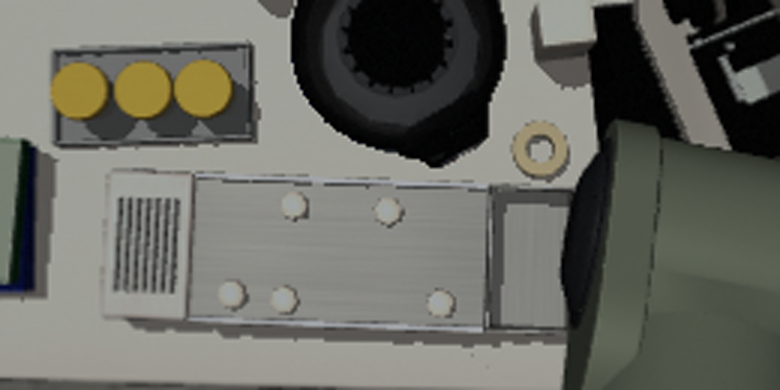

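View pics/s7.png

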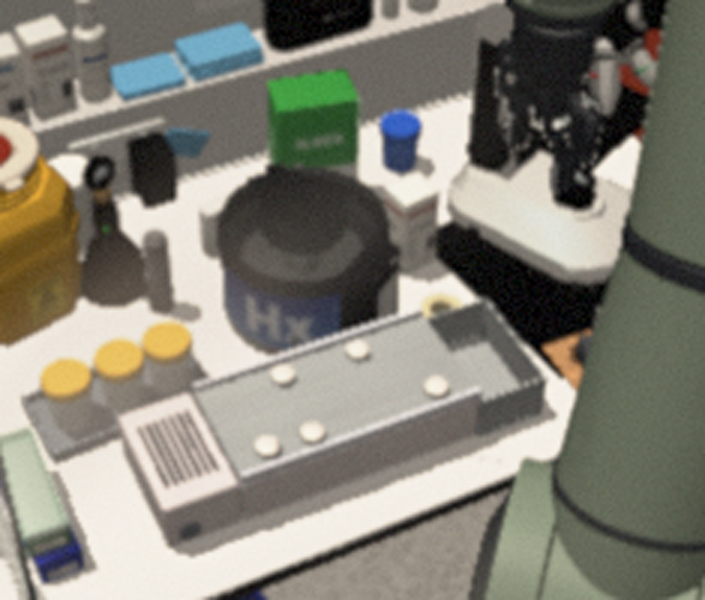

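All three pots stand in the tray and the five chips are where they were. The arm hides the pad, so I'll back off and recheck the scraper.

```bash
python3 -m pendant '[[0,0,0,0,0.04,0,0.066],[0,0,0,0,0.05,0,0.066],[0,0,0,0,0.05,0,0.066],[0,0,0,0,0.05,0,0.066],[0,0,0,0,0.02,0,0.066],[0,0,0,0,0,0,0.066]]'; python3 - <<'E'
from h import *
t=imaging.camera('top');cv2.imwrite('pics/top8.png',t)
s=imaging.camera('side');cv2.imwrite('pics/side8.png',s)
crop('top',t,320,230,420,310,8,'t8');crop('side',s,320,200,420,280,8,'s8')
E
```

```text
clock: 24.58
eef_pos: [461.2, -22.5, 258.1]
eef_rot: [-3.142, -0.0, 0.007]
contact_force: [0.4, -0.4, 0.5]
width: 65.9
```

View pics/t8.png

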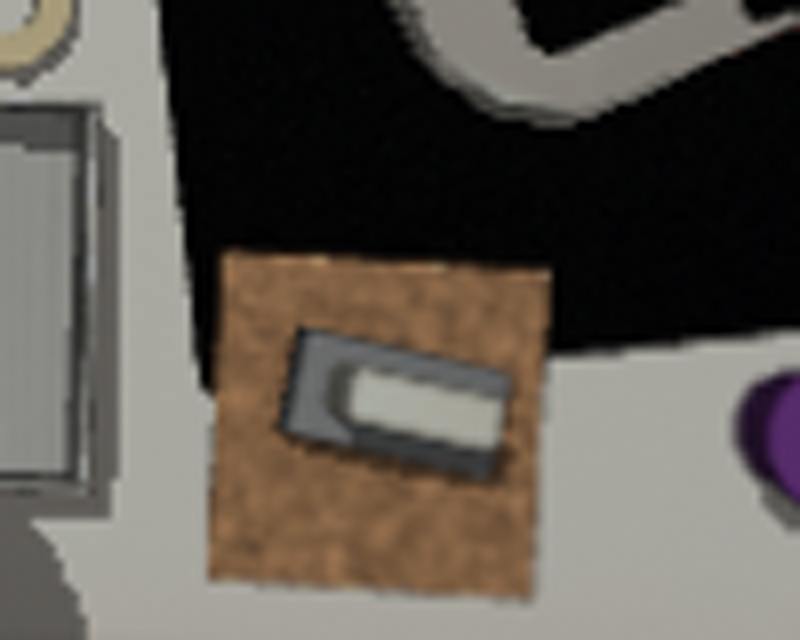

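```bash
python3 - <<'E'
from h import *
f=lambda x,y,z:plane('top',320+(x+.5)/8-.5,230+(y+.5)/8-.5,z)
A=[f(*p,81) for p in[(352,369),(507,398),(500,450),(346,420)]]
print(np.round(A,1),np.mean(A,0)); d=(A[0]+A[3]-A[1]-A[2])/2; print(np.linalg.norm(d),-np.arctan2(d[0],d[1]))
B=[f(*p,31) for p in[(303,328),(512,374),(285,428)]]; print(np.round(B,1),(B[1]+B[2])/2, -np.arctan2(*(B[0]-B[1])[:2]))
C=np.array([f(*p,3) for p in[(222,250),(551,269),(534,600),(208,580)]]); print(C.mean(0))
E
```

```text
[[ 429.4 -306.7   81. ]
 [ 421.2 -355.7   81. ]
 [ 405.  -353.5   81. ]
 [ 413.5 -304.9   81. ]] [ 417.28403441 -330.20655187   81.        ]
49.55616839501844 -0.16966054246832732
[[ 441.  -298.6   31. ]
 [ 427.2 -367.6   31. ]
 [ 408.3 -292.9   31. ]] [ 417.78013254 -330.25708025   31.        ] -0.19730246784414932
[ 408.84270859 -328.60872751    3.        ]
```

The scraper is unmoved, at (417.5,-330), yaw about -0.18. I'll move above it and go down to TCP z≈40 to grip.

```bash
python3 -m pendant '[[0,0,-0.02,-0.0044,-0.03,0,0.06],[0,0,-0.02,-0.0044,-0.035,0,0.06],[0,0,-0.02,-0.0044,-0.035,0,0.06],[0,0,-0.02,-0.0044,-0.035,0,0.06],[0,0,-0.02,-0.0044,-0.035,0,0.06],[0,0,-0.02,-0.0044,-0.035,0,0.06],[0,0,-0.02,-0.0044,-0.035,0,0.06],[0,0,-0.02,-0.0044,-0.035,0,0.06],[0,0,-0.025,-0.0044,-0.0227,0,0.06],[0,0,0,-0.004,-0.01,0,0.06],[0,0,0,0,0,0,0.06],[0,0,0,0,0,-0.04,0.06],[0,0,0,0,0,-0.04,0.06],[0,0,0,0,0,-0.04,0.06],[0,0,0,0,0,-0.03,0.06],[0,0,0,0,0,0,0.06],[0,0,0,0,0,0,0.06]]'; python3 - <<'E'
from h import *
s=imaging.camera('side');t=imaging.camera('top')
crop('side',s,300,170,440,280,5,'s9');crop('top',t,300,200,440,310,5,'t9')
E
```

```text
clock: 26.8
eef_pos: [418.7, -332.2, 109.0]
eef_rot: [3.141, -0.001, -0.181]
contact_force: [0.2, -0.0, 0.5]
width: 59.9
```

View pics/s9.png

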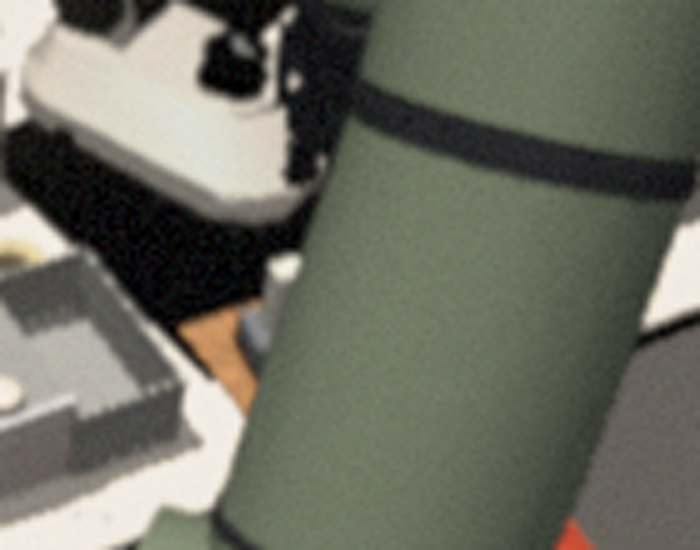

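View pics/t9.png

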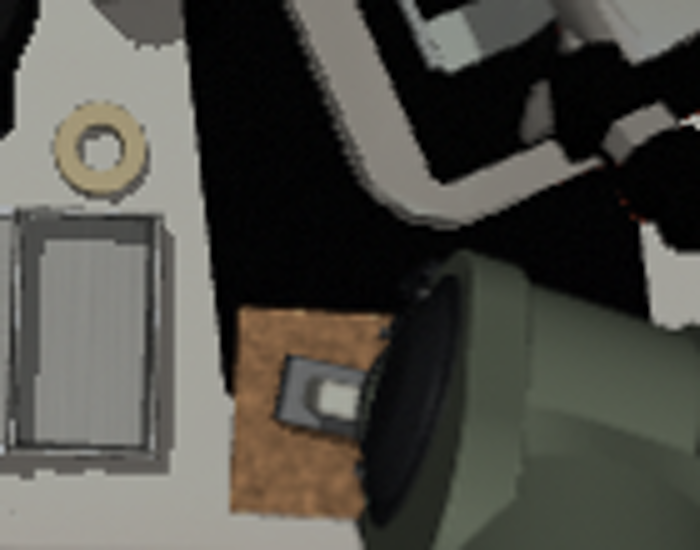

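The scraper's left end is visible at its old place (top crop (320,395)) and the rest is hidden by the hand. I'll descend slowly and watch the force.

```bash
python3 -m pendant '[[0,0,0,-0.001,0.002,-0.02,0.06],[0,0,0,0,0,-0.01,0.06],[0,0,0,0,0,-0.01,0.06],[0,0,0,0,0,-0.01,0.06],[0,0,0,0,0,0,0.06]]'; python3 -m pendant '[[0,0,0,0,0,-0.01,0.06],[0,0,0,0,0,-0.009,0.06],[0,0,0,0,0,0,0.06],[0,0,0,0,0,0,0.06]]'; python3 -m pendant '[[0,0,0,0,0,0,0.01],[0,0,0,0,0,0,0.01],[0,0,0,0,0,0,0.01],[0,0,0,0,0,0,0.01],[0,0,0,0,0,0,0.01],[0,0,0,0,0,0,0.01],[0,0,0,0,0,0,0.01]]' 70
```

```text
clock: 27.52
eef_pos: [416.6, -330.3, 57.2]
eef_rot: [-3.141, 0.001, -0.182]
contact_force: [-0.5, 0.0, 0.2]
width: 59.8
clock: 28.02
eef_pos: [416.9, -330.5, 38.8]
eef_rot: [-3.142, 0.0, -0.182]
contact_force: [-0.3, -0.3, 0.8]
width: 60.2
clock: 28.9
eef_pos: [416.9, -330.6, 39.0]
eef_rot: [3.141, -0.0, -0.182]
contact_force: [-1.1, 1.0, 6.2]
width: 17.4
```

Gripped, at width 17.4. I'll lift it, turn it so the 70 mm face crosses the plate, and carry it over the chiller end at (436,112).

```bash
python3 -m pendant '[[0,0,0,0,0,0.015,0.01],[0,0,0,0,0,0.03,0.01],[0,0,0,0,0,0.04,0.01],[0,0,0,0,0,0.04,0.01],[0,0,0,0,0,0.04,0.01],[0,0,0,0,0.02,0.015,0.01],[0,0,0,0,0.03,0,0.01],[0,0,0,0,0,0,0.01]]'; python3 -m pendant '[[0,0,-0.1,0,0.02,0,0.01],[0,0,-0.1,0.003,0.03,0,0.01],[0,0,-0.1,0.003,0.03,0,0.01],[0,0,-0.1,0.003,0.03,0,0.01],[0,0,-0.1,0.003,0.03,0,0.01],[0,0,-0.1,0.003,0.03,0,0.01],[0,0,-0.1,0.004,0.03,0,0.01],[0,0,-0.1,0,0.03,0,0.01],[0,0,-0.1,0,0.03,0,0.01],[0,0,-0.1,0,0.03,0,0.01],[0,0,-0.1,0,0.03,0,0.01],[0,0,-0.1,0,0.03,0,0.01],[0,0,-0.1,0,0.03,0,0.01],[0,0,-0.105,0,0.012,0,0.01],[0,0,0,0,0,0,0.01],[0,0,0,0,0,0,0.01]]'; python3 - <<'E'
from h import *
s=imaging.camera('side');t=imaging.camera('top')
cv2.imwrite('pics/s10.png',s);crop('top',t,140,180,400,310,3,'t10')
E
```

```text
clock: 29.9
eef_pos: [416.8, -277.8, 219.0]
eef_rot: [-3.141, 0.0, -0.179]
contact_force: [0.8, 0.6, -1.4]
width: 17.2
clock: 31.9
eef_pos: [435.6, 110.8, 218.6]
eef_rot: [3.141, -0.0, -1.585]
contact_force: [-0.0, 0.9, -2.1]
width: 17.1
```

View pics/s10.png

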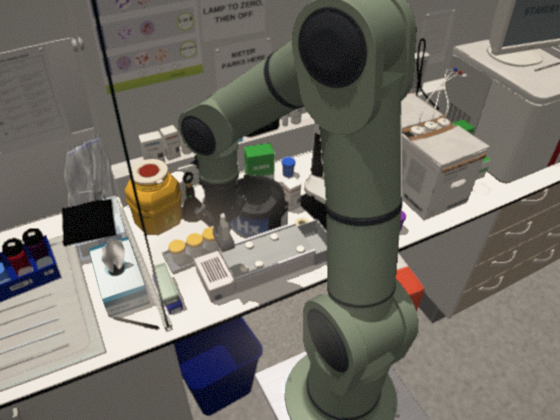

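View pics/t10.png

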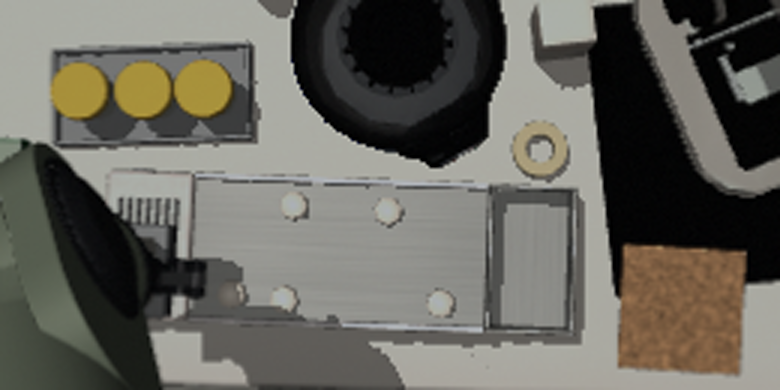

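The scraper hangs square over the chiller end, clear of the first chip. I'll lower it to about 1.5 mm above the face.

```bash
python3 -m pendant '[[0,0,0,0.001,0.002,-0.02,0.01],[0,0,0,0,0,-0.03,0.01],[0,0,0,0,0,-0.03,0.01],[0,0,0,0,0,-0.02,0.01],[0,0,0,0,0,-0.009,0.01],[0,0,0,0,0,-0.003,0.01],[0,0,0,0,0,-0.003,0.01],[0,0,0,0,0,0,0.01],[0,0,0,0,0,0,0.01]]'; python3 - <<'E'
from h import *
s=imaging.camera('side')
crop('side',s,155,180,355,310,4,'s11')
E
```

```text
clock: 33.12
eef_pos: [437.1, 113.5, 104.1]
eef_rot: [-3.141, 0.0, -1.587]
contact_force: [0.0, -0.8, -1.4]
width: 17.2
```

View pics/s11.png

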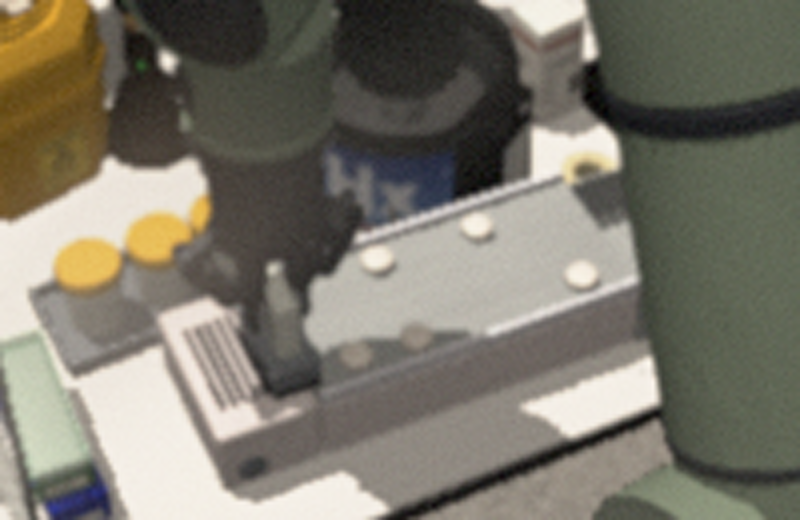

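```bash
python3 -m pendant '[[0,0,0,0,0,-0.0015,0.01],[0,0,0,0,-0.005,0,0.01],[0,0,0,-0.0002,-0.01,0,0.01],[0,0,0,-0.0002,-0.015,0,0.01],[0,0,0,-0.0003,-0.015,0,0.01],[0,0,0,-0.0003,-0.015,0,0.01],[0,0,0,-0.0003,-0.015,0,0.01],[0,0,0,-0.0003,-0.015,0,0.01],[0,0,0,-0.0003,-0.015,0,0.01],[0,0,0,-0.0003,-0.015,0,0.01],[0,0,0,0,0,0,0.01]]'; python3 - <<'E'
from h import *
s=imaging.camera('side');t=imaging.camera('top')
crop('side',s,155,180,355,310,4,'s12');crop('top',t,140,180,400,310,3,'t12')
E
```

```text
clock: 34.55
eef_pos: [434.6, -7.8, 102.3]
eef_rot: [3.141, -0.0, -1.589]
contact_force: [-0.5, 0.5, -1.5]
width: 17.1
```

View pics/s12.png

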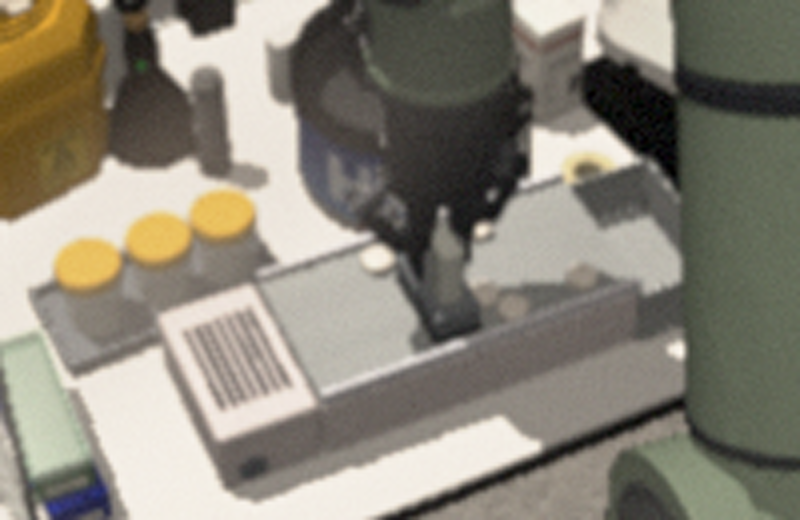

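View pics/t12.png

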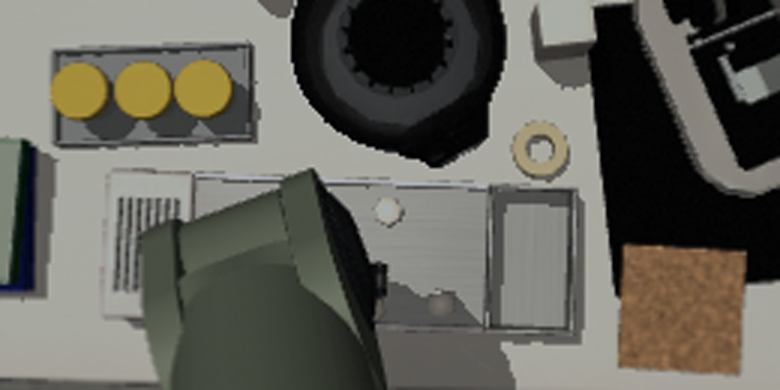

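Two chips ride in front of the scraper's face at side crop (485,295) and (512,305), and the top-row chip is left behind for pass two. I'll keep going to the pan end.

```bash
python3 -m pendant '[[0,0,0,-0.0001,-0.007,0,0.01],[0,0,0,-0.0002,-0.012,0,0.01],[0,0,0,-0.0003,-0.015,0,0.01],[0,0,0,-0.0003,-0.015,0,0.01],[0,0,0,-0.0003,-0.015,0,0.01],[0,0,0,-0.0003,-0.015,0,0.01],[0,0,0,-0.0003,-0.013,0,0.01],[0,0,0,-0.0002,-0.01,0,0.01],[0,0,0,-0.0002,-0.01,0,0.01],[0,0,0,-0.0002,-0.01,0,0.01],[0,0,0,-0.0002,-0.01,0,0.01],[0,0,0,-0.0002,-0.01,0,0.01],[0,0,0,0,-0.005,0,0.01],[0,0,0,0,0,0,0.01],[0,0,0,0,0,0,0.01]]'; python3 - <<'E'
from h import *
s=imaging.camera('side');t=imaging.camera('top')
crop('side',s,155,180,355,310,4,'s13');crop('top',t,140,180,400,310,3,'t13')
E
```

```text
clock: 36.52
eef_pos: [431.9, -153.2, 102.3]
eef_rot: [-3.142, 0.0, -1.587]
contact_force: [-0.7, -0.6, -1.8]
width: 17.0
```

View pics/s13.png

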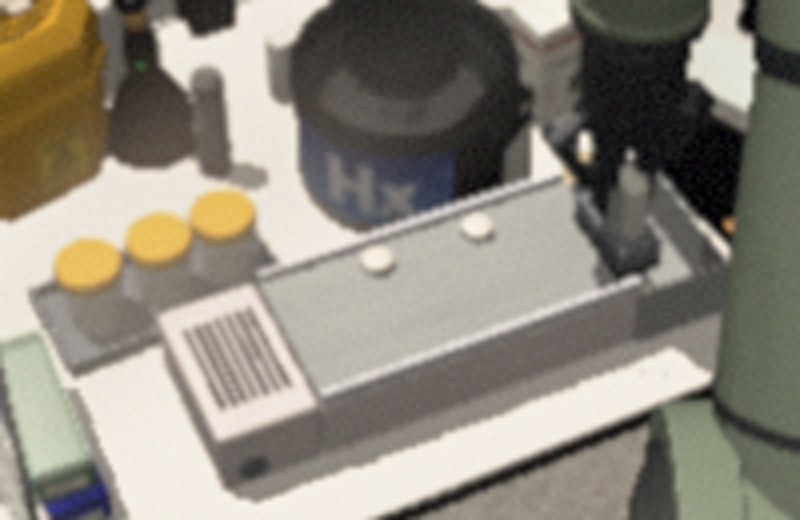

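View pics/t13.png

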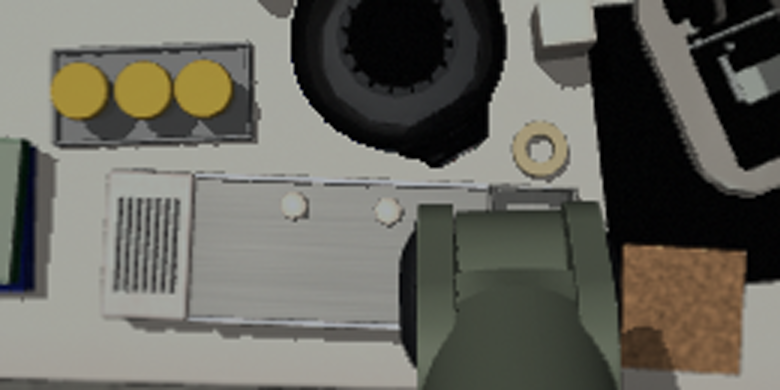

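The near side is clean. I'll lift, go back and line up for the far-side pass at plate x ≈ +15 (world 471), starting at y≈60. I stay off the far rim because of the kettle handle.

```bash
python3 -m pendant '[[0,0,0,0,0,0.02,0.01],[0,0,0,0,0,0.025,0.01],[0,0,0,0,0.03,0,0.01],[0,0,0,0,0.035,0,0.01],[0,0,0,0,0.035,0,0.01],[0,0,0,0.01,0.035,0,0.01],[0,0,0,0.015,0.035,0,0.01],[0,0,0,0.014,0.03,0,0.01],[0,0,0,0,0.013,0,0.01],[0,0,0,0,0,0,0.01],[0,0,0,0,0,0,0.01]]'; python3 - <<'E'
from h import *
s=imaging.camera('side');t=imaging.camera('top')
crop('side',s,155,180,355,310,4,'s14');crop('top',t,140,180,400,310,3,'t14')
E
```

```text
clock: 38.0
eef_pos: [470.5, 58.4, 147.3]
eef_rot: [3.141, -0.001, -1.588]
contact_force: [-0.0, -0.1, -1.1]
width: 17.3
```

View pics/s14.png

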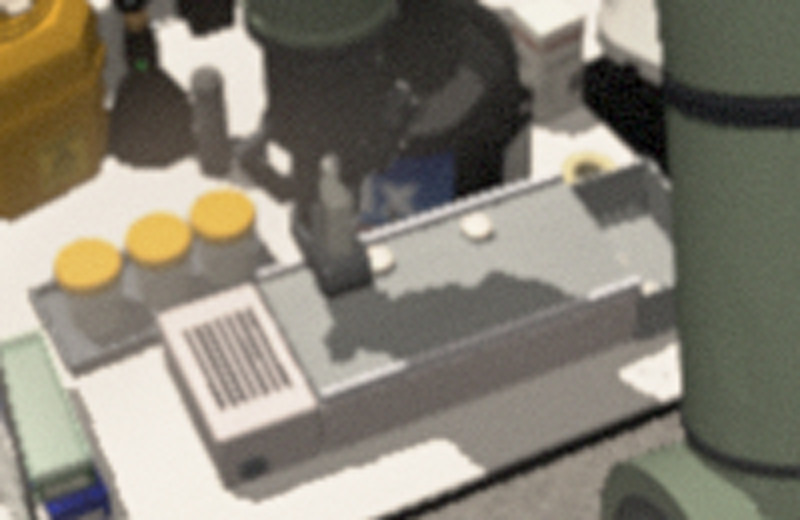

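View pics/t14.png

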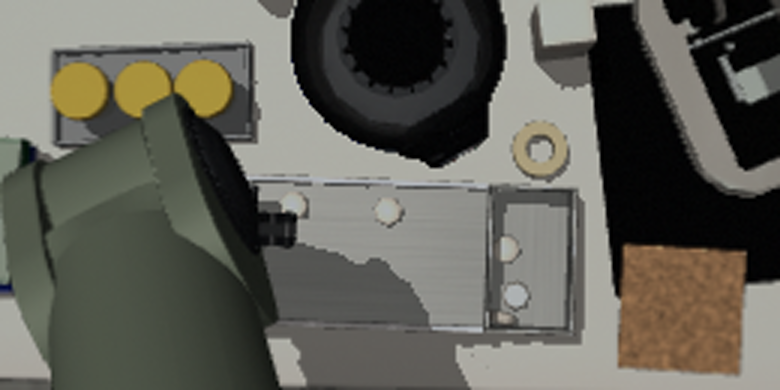

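Three chips lie in the pan at top crop (508,248), (516,295) and (505,318), leaving two on the plate. I'll lower and wipe them.

```bash
python3 -m pendant '[[0,0,0,0,0,-0.02,0.01],[0,0,0,0,0,-0.02,0.01],[0,0,0,0,0,-0.005,0.01],[0,0,0,0,0,0,0.01],[0,0,0,-0.0001,-0.007,0,0.01],[0,0,0,-0.0002,-0.012,0,0.01],[0,0,0,-0.0003,-0.015,0,0.01],[0,0,0,-0.0003,-0.015,0,0.01],[0,0,0,-0.0003,-0.015,0,0.01],[0,0,0,-0.0003,-0.015,0,0.01],[0,0,0,-0.0003,-0.015,0,0.01],[0,0,0,0,-0.006,0,0.01],[0,0,0,0,0,0,0.01]]'; python3 - <<'E'
from h import *
s=imaging.camera('side');t=imaging.camera('top')
crop('side',s,155,180,355,310,4,'s15');crop('top',t,140,180,400,310,3,'t15')
E
```

```text
clock: 39.72
eef_pos: [469.0, -40.8, 102.3]
eef_rot: [3.141, 0.0, -1.588]
contact_force: [1.2, 0.1, -2.0]
width: 17.8
```

View pics/s15.png

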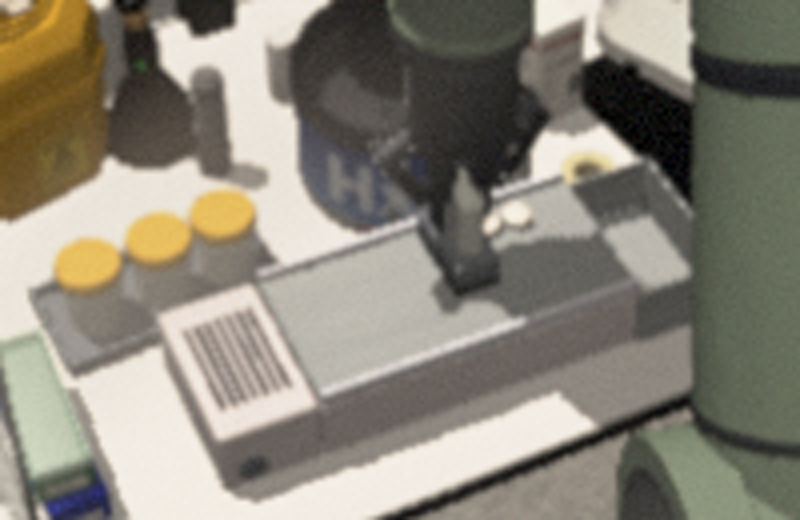

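View pics/t15.png

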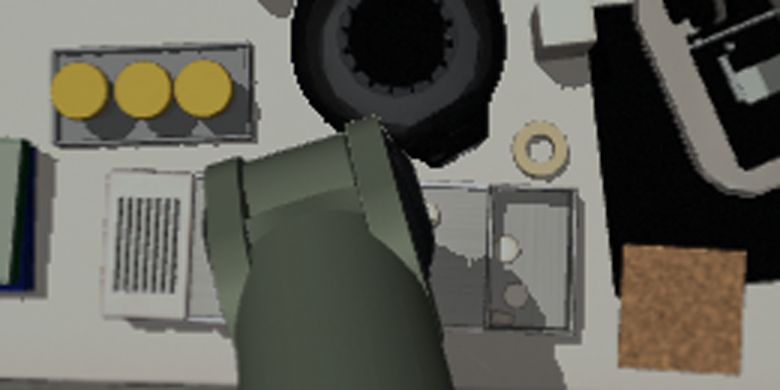

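Both chips ride ahead of the face. I'll continue, watching the force near the kettle handle.

```bash
python3 -m pendant '[[0,0,0,-0.0002,-0.006,0,0.01],[0,0,0,-0.0002,-0.01,0,0.01],[0,0,0,-0.0003,-0.012,0,0.01],[0,0,0,-0.0003,-0.012,0,0.01],[0,0,0,0,0,0,0.01]]'; python3 -m pendant '[[0,0,0,-0.0002,-0.006,0,0.01],[0,0,0,-0.0002,-0.01,0,0.01],[0,0,0,-0.0003,-0.012,0,0.01],[0,0,0,-0.0003,-0.012,0,0.01],[0,0,0,0,-0.01,0,0.01],[0,0,0,0,-0.01,0,0.01],[0,0,0,0,-0.01,0,0.01],[0,0,0,0,-0.006,0,0.01],[0,0,0,0,0,0,0.01],[0,0,0,0,0,0,0.01]]'; python3 - <<'E'
from h import *
s=imaging.camera('side');t=imaging.camera('top')
crop('side',s,155,180,355,310,4,'s16')
E
```

```text
clock: 40.45
eef_pos: [467.9, -81.8, 102.2]
eef_rot: [3.141, -0.0, -1.589]
contact_force: [-0.8, 0.5, -1.0]
width: 17.4
clock: 41.7
eef_pos: [467.1, -156.2, 102.3]
eef_rot: [3.142, 0.0, -1.587]
contact_force: [0.5, -0.1, -1.3]
width: 17.1
```

View pics/s16.png

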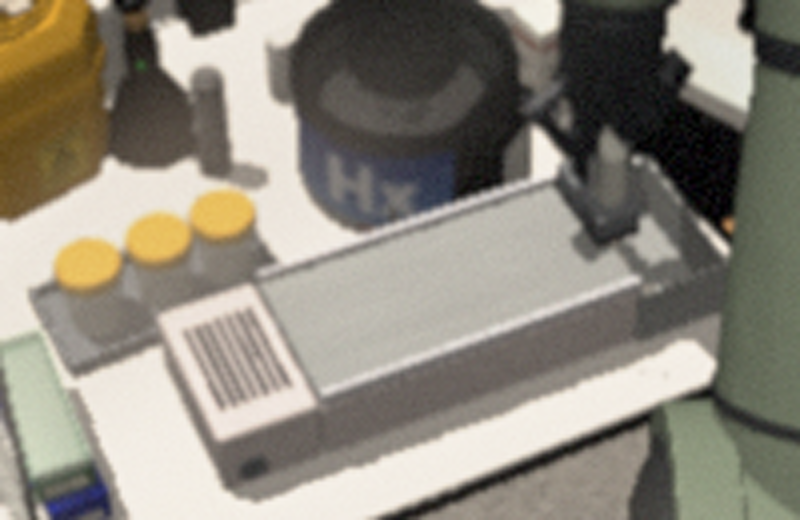

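The plate looks bare. Before parking, I'll lift and step back to check the pan.

```bash
python3 -m pendant '[[0,0,0,0,0,0.03,0.01],[0,0,0,0,0,0.04,0.01],[0,0,0,-0.015,0.03,0.03,0.01],[0,0,0,-0.015,0.04,0.02,0.01],[0,0,0,0,0.04,0,0.01],[0,0,0,0,0.04,0,0.01],[0,0,0,0,0.02,0,0.01],[0,0,0,0,0,0,0.01]]'; python3 - <<'E'
from h import *
t=imaging.camera('top');s=imaging.camera('side')
crop('top',t,200,200,400,310,4,'t17');crop('side',s,155,180,355,310,4,'s17')
E
```

```text
clock: 42.8
eef_pos: [437.0, 14.9, 222.4]
eef_rot: [-3.141, 0.0, -1.584]
contact_force: [1.2, -0.5, -2.5]
width: 17.2
```

View pics/t17.png

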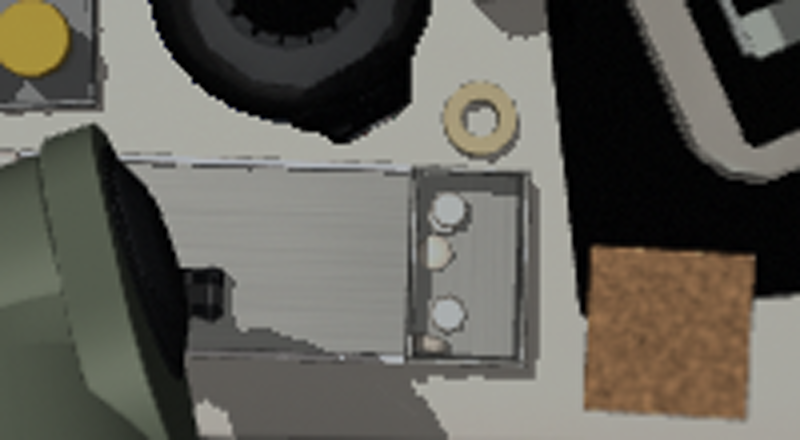

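View pics/s17.png

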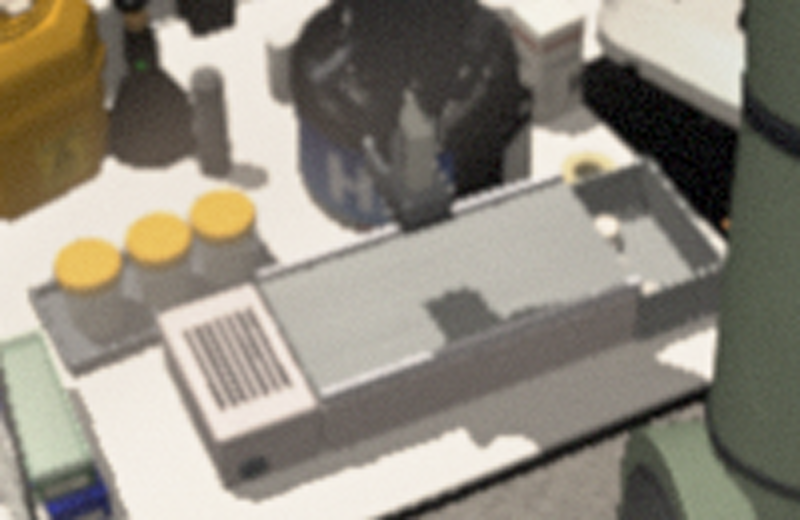

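```bash
python3 - <<'E'
from h import *
t=imaging.camera('top')
crop('top',t,298,235,338,297,9,'t18')
E
```

```text
(no output)
```

View pics/t18.png

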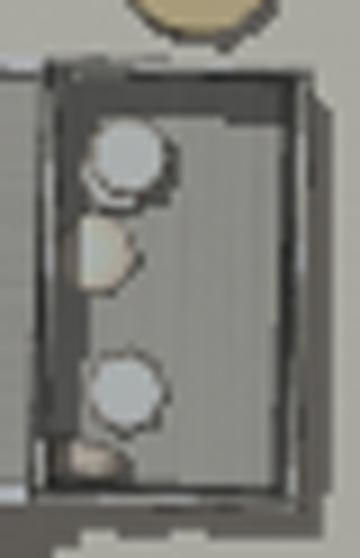

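All five chips are in the pan: two stacked at (125,160), one at (100,250), one at (128,390), and one leaning at (92,460). The plate is bare, so I'll park the scraper on the pad centre at (410,-329).

```bash
python3 -m pendant '[[0,0,0.1,-0.002,-0.015,0,0.01],[0,0,0.1,-0.002,-0.025,0,0.01],[0,0,0.1,-0.002,-0.025,0,0.01],[0,0,0.1,-0.002,-0.025,0,0.01],[0,0,0.1,-0.002,-0.025,0,0.01],[0,0,0.1,-0.002,-0.025,0,0.01],[0,0,0.1,-0.002,-0.03,0,0.01],[0,0,0.1,-0.002,-0.03,0,0.01],[0,0,0.1,-0.002,-0.03,0,0.01],[0,0,0.1,-0.002,-0.03,0,0.01],[0,0,0.1,-0.002,-0.03,0,0.01],[0,0,0.1,-0.002,-0.025,0,0.01],[0,0,0.1,-0.002,-0.02,0,0.01],[0,0,0.1,-0.001,-0.009,0,0.01],[0,0,0,0,0,0,0.01],[0,0,0,0,0,-0.03,0.01],[0,0,0,0,0,-0.04,0.01],[0,0,0,0,0,-0.04,0.01],[0,0,0,0,0,-0.03,0.01],[0,0,0,0,0,0,0.01]]'; python3 - <<'E'
from h import *
t=imaging.camera('top')
crop('top',t,300,200,440,310,5,'t19')
E
```

```text
clock: 45.45
eef_pos: [409.1, -329.6, 80.9]
eef_rot: [-3.14, 0.003, -0.189]
contact_force: [0.1, -0.2, -1.4]
width: 17.3
```

View pics/t19.png

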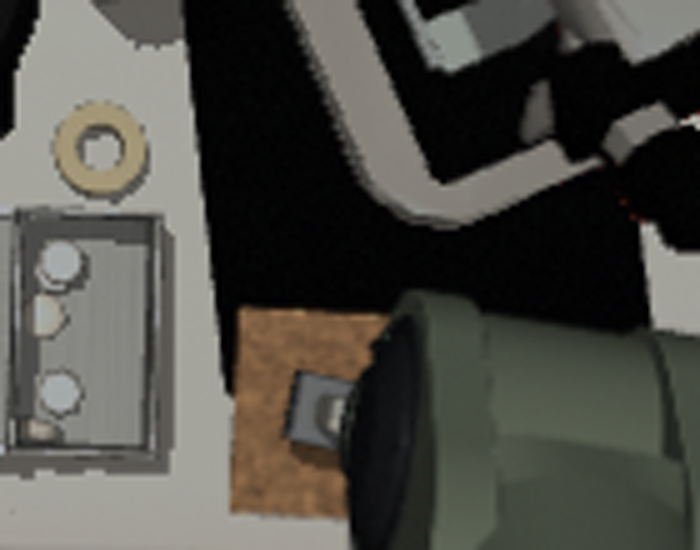

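```bash
python3 -m pendant '[[0,0,0,0,0,-0.02,0.01],[0,0,0,0,0,-0.012,0.01],[0,0,0,0,0,-0.006,0.01],[0,0,0,0,0,-0.003,0.01],[0,0,0,0,0,-0.001,0.01],[0,0,0,0,0,0,0.01],[0,0,0,0,0,0,0.01]]'
```

```text
clock: 46.38
eef_pos: [410.2, -330.6, 40.5]
eef_rot: [3.141, -0.0, -0.187]
contact_force: [1.4, -0.0, -0.8]
width: 17.3
```

```bash
python3 -m pendant '[[0,0,0,0,0,-0.0015,0.01],[0,0,0,0,0,0,0.01],[0,0,0,0,0,0,0.01]]'; python3 -m pendant '[[0,0,0,0,0,0,0.055],[0,0,0,0,0,0,0.055],[0,0,0,0,0,0,0.055],[0,0,0,0,0,0,0.055],[0,0,0,0,0,0.02,0.06],[0,0,0,0,0,0.04,0.06],[0,0,0,0,0,0.05,0.06],[0,0,0,0,0,0.05,0.06],[0,0,0.05,0,0.03,0.05,0.066],[0,0,0.05,0.01,0.04,0,0.066],[0,0,0.05,0.01,0.04,0,0.066],[0,0,0.037,0.01,0.04,0,0.066],[0,0,0,0.01,0.04,0,0.066],[0,0,0,0.01,0.04,0,0.066],[0,0,0,0,0.04,0,0.066],[0,0,0,0,0.04,0,0.066],[0,0,0,0,0.04,0,0.066],[0,0,0,0,0.04,0,0.066],[0,0,0,0,0,0,0.066],[0,0,0,0,0,0,0.066]]' 40; python3 - <<'E'
from h import *
t=imaging.camera('top');s=imaging.camera('side')
crop('top',t,140,180,400,310,3,'t20');crop('side',s,155,180,395,320,3.3,'s20')
h=cv2.cvtColor(t,cv2.COLOR_BGR2HSV)
m=(h[...,0]>18)&(h[...,0]<32)&(h[...,1]>150)&(h[...,2]>120)
for c,a in blobs(t,m,60): print(c.round(1),a,plane('top',*c,66).round(1))
E
```

```text
clock: 46.75
eef_pos: [410.2, -330.6, 38.9]
eef_rot: [3.141, -0.0, -0.187]
contact_force: [-1.4, 0.9, 5.0]
width: 17.3
clock: 49.25
eef_pos: [460.0, 59.0, 248.7]
eef_rot: [3.141, 0.0, -0.0]
contact_force: [0.2, -0.2, -0.2]
width: 66.0
[176.9 123.9] 152 [816.1 185.3  66. ]
[140.2 144.4] 139 [759.2 280.1  66. ]
[165.5 209.3] 244 [588.6 204.   66. ]
[188.5 207.9] 197 [593.3 144.3  66. ]
[207.2 209. ] 273 [591.5  95.7  66. ]
```

View pics/t20.png

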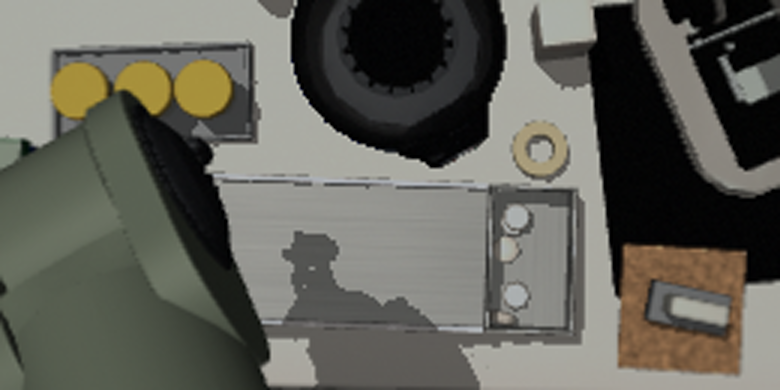

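View pics/s20.png

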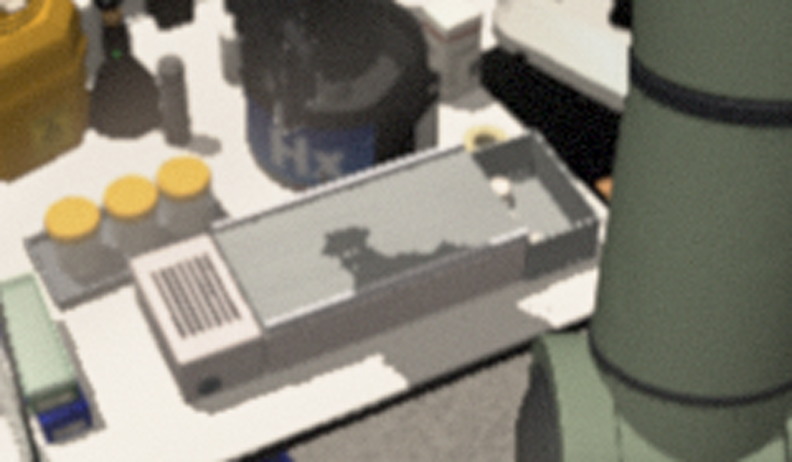

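The scraper stands on the pad at top crop (690,305), the plate is clean, and the pots stand at (591.5,95.7), (590,148) and (588.6,204). Now I'll return the pots, the nearest first.

```bash
python3 -m pendant '[[0,0,0,0.02,0.005,0,0.066],[0,0,0,0.035,0.01,-0.02,0.066],[0,0,0,0.035,0.01,-0.02,0.066],[0,0,0,0.03,0.01,-0.02,0.066],[0,0,0,0.0115,0.0015,0,0.066],[0,0,0,0,0,-0.03,0.066],[0,0,0,0,0,-0.03,0.066],[0,0,0,0,0,-0.03,0.066],[0,0,0,0,0,-0.03,0.066],[0,0,0,0,0,-0.02,0.066],[0,0,0,0,0,-0.01,0.066],[0,0,0,0,0,0,0.066],[0,0,0,0,0,0,0.066]]'; python3 -m pendant '[[0,0,0,0,0,0,0.045],[0,0,0,0,0,0,0.045],[0,0,0,0,0,0,0.045],[0,0,0,0,0,0,0.045],[0,0,0,0,0,0,0.045],[0,0,0,0,0,0.01,0.045],[0,0,0,0,0,0.02,0.045],[0,0,0,0,0,0.03,0.045],[0,0,0,0,0,0.03,0.045],[0,0,0,0,0,0.03,0.045],[0,0,0,0,0,0.03,0.045],[0,0,0,0,0,0,0.045],[0,0,0,0,0,0,0.045]]'
```

```text
clock: 50.98
eef_pos: [592.1, 96.1, 39.7]
eef_rot: [-3.141, -0.001, -0.0]
contact_force: [-0.8, 0.4, 0.1]
width: 66.1
clock: 52.6
eef_pos: [591.4, 95.8, 189.1]
eef_rot: [3.141, -0.0, -0.0]
contact_force: [-0.5, -0.8, 0.0]
width: 49.8
```

```bash
python3 -m pendant '[[0,0,0,-0.02,0,0,0.045],[0,0,0,-0.035,0,0,0.045],[0,0,0,-0.035,-0.02,0,0.045],[0,0,0,-0.03,-0.035,0,0.045],[0,0,0,-0.0175,-0.035,0,0.045],[0,0,0,0,-0.035,0,0.045],[0,0,0,0,-0.035,0,0.045],[0,0,0,0,-0.021,0,0.045],[0,0,0,0,-0.01,0,0.045],[0,0,0,0,0,0,0.045],[0,0,0,0,0,-0.02,0.045],[0,0,0,0,0,-0.03,0.045],[0,0,0,0,0,-0.022,0.045],[0,0,0,0,0,-0.01,0.045],[0,0,0,0,0,-0.003,0.045],[0,0,0,0,0,0,0.045],[0,0,0,0,0,0,0.045]]'; python3 - <<'E'
from h import *
crop('side',imaging.camera('side'),155,180,395,320,3.3,'s21')
E
```

```text
clock: 54.72
eef_pos: [454.4, -95.1, 104.4]
eef_rot: [3.141, -0.001, -0.0]
contact_force: [0.1, -0.1, -0.4]
width: 49.9
```

View pics/s21.png

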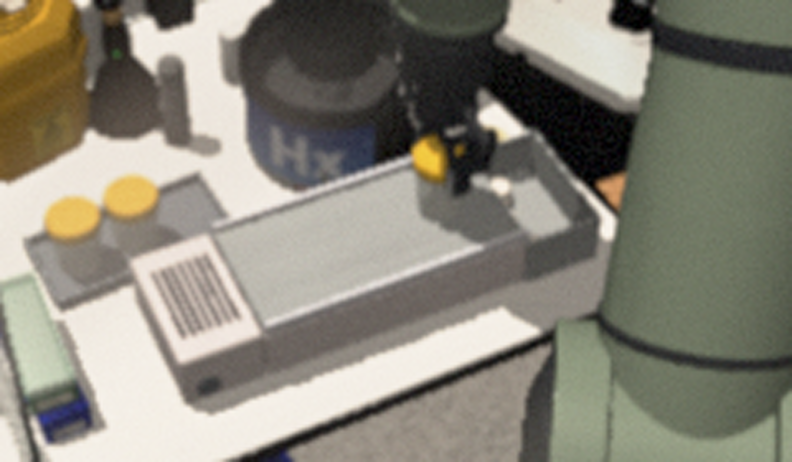

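The pot hangs just over the plate. I'll set it down, release, and go to the second at (590,148).

```bash
python3 -m pendant '[[0,0,0,0,0,-0.002,0.045],[0,0,0,0,0,-0.0018,0.045],[0,0,0,0,0,0,0.045],[0,0,0,0,0,0,0.045]]'; python3 -m pendant '[[0,0,0,0,0,0,0.066],[0,0,0,0,0,0,0.066],[0,0,0,0,0,0,0.066],[0,0,0,0,0,0,0.066],[0,0,0,0,0,0.03,0.066],[0,0,0,0,0,0.03,0.066],[0,0,0,0,0,0.03,0.066],[0,0,0,0,0.02,0,0.066],[0,0,0,0,0.035,0,0.066],[0,0,0,0,0.035,0,0.066],[0,0,0,0,0.035,0,0.066],[0,0,0,0.01,0.035,0,0.066],[0,0,0,0.035,0.035,0,0.066],[0,0,0,0.035,0.03,0,0.066],[0,0,0,0.035,0.015,0,0.066],[0,0,0,0.0205,0.003,0,0.066],[0,0,0,0,0,0,0.066],[0,0,0,0,0,0,0.066]]'
```

```text
clock: 55.28
eef_pos: [454.2, -95.2, 100.6]
eef_rot: [3.141, -0.0, -0.0]
contact_force: [-5.9, -0.2, 20.8]
width: 49.4
clock: 57.52
eef_pos: [588.9, 147.8, 189.8]
eef_rot: [3.141, 0.001, 0.0]
contact_force: [0.1, -0.5, 0.2]
width: 65.9
```

```bash
python3 -m pendant '[[0,0,0,0,0,-0.02,0.066],[0,0,0,0,0,-0.03,0.066],[0,0,0,0,0,-0.03,0.066],[0,0,0,0,0,-0.03,0.066],[0,0,0,0,0,-0.03,0.066],[0,0,0,0,0,-0.01,0.066],[0,0,0,0,0,0,0.066],[0,0,0,0,0,0,0.066]]'; python3 - <<'E'
from h import *
crop('side',imaging.camera('side'),155,180,395,320,3.3,'s22')
E
python3 -m pendant '[[0,0,0,0,0,0,0.045],[0,0,0,0,0,0,0.045],[0,0,0,0,0,0,0.045],[0,0,0,0,0,0,0.045],[0,0,0,0,0,0,0.045],[0,0,0,0,0,0.01,0.045],[0,0,0,0,0,0.02,0.045],[0,0,0,0,0,0.03,0.045],[0,0,0,0,0,0.03,0.045],[0,0,0,0,0,0.03,0.045],[0,0,0,0,0,0.03,0.045],[0,0,0,0,0,0,0.045],[0,0,0,0,0,0,0.045]]'
```

```text
clock: 58.52
eef_pos: [590.0, 148.2, 41.0]
eef_rot: [-3.141, -0.001, -0.0]
contact_force: [-0.6, -0.5, 0.3]
width: 66.1
clock: 60.2
eef_pos: [589.4, 147.8, 190.3]
eef_rot: [3.141, -0.0, -0.0]
contact_force: [-0.9, 0.0, -1.4]
width: 49.9
```

View pics/s22.png

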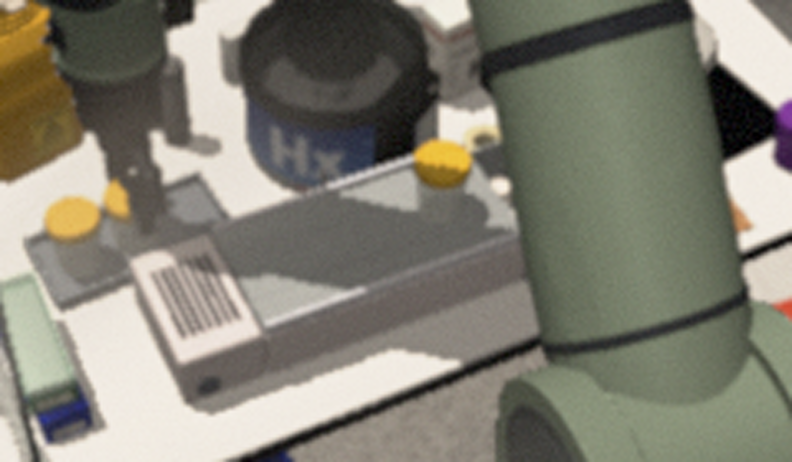

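The first pot stands upright on the plate at crop (443,165). I'll carry the second to (455,-25).

```bash
python3 -m pendant '[[0,0,0,-0.02,-0.01,0,0.045],[0,0,0,-0.035,-0.03,0,0.045],[0,0,0,-0.035,-0.035,0,0.045],[0,0,0,-0.03,-0.035,0,0.045],[0,0,0,-0.0145,-0.035,0,0.045],[0,0,0,0,-0.02,0,0.045],[0,0,0,0,-0.008,0,0.045],[0,0,0,0,0,0,0.045],[0,0,0,0,0,-0.02,0.045],[0,0,0,0,0,-0.03,0.045],[0,0,0,0,0,-0.022,0.045],[0,0,0,0,0,-0.01,0.045],[0,0,0,0,0,-0.003,0.045],[0,0,0,0,0,0,0.045],[0,0,0,0,0,0,0.045]]';python3 -m pendant '[[0,0,0,0,0,-0.002,0.045],[0,0,0,0,0,-0.001,0.045],[0,0,0,0,0,0,0.045],[0,0,0,0,0,0,0.045]]'
```

```text
clock: 62.08
eef_pos: [455.4, -25.0, 105.6]
eef_rot: [3.141, -0.001, -0.0]
contact_force: [-0.1, -0.1, 0.0]
width: 49.8
clock: 62.58
eef_pos: [455.1, -25.1, 102.1]
eef_rot: [3.142, -0.0, -0.0]
contact_force: [-1.0, -0.3, 2.9]
width: 49.7
```

Contact at about 102. I'll release it and fetch the third at (588.6,204).

```bash
python3 -m pendant '[[0,0,0,0,0,-0.0005,0.066],[0,0,0,0,0,0,0.066],[0,0,0,0,0,0,0.066],[0,0,0,0,0,0,0.066],[0,0,0,0,0,0.03,0.066],[0,0,0,0,0,0.03,0.066],[0,0,0,0,0,0.03,0.066],[0,0,0,0,0.02,0,0.066],[0,0,0,0,0.035,0,0.066],[0,0,0,0,0.035,0,0.066],[0,0,0,0.01,0.035,0,0.066],[0,0,0,0.035,0.035,0,0.066],[0,0,0,0.035,0.035,0,0.066],[0,0,0,0.035,0.025,0,0.066],[0,0,0,0.0185,0.009,0,0.066],[0,0,0,0,0,0,0.066]]'; python3 -m pendant '[[0,0,0,0,0,-0.02,0.066],[0,0,0,0,0,-0.03,0.066],[0,0,0,0,0,-0.03,0.066],[0,0,0,0,0,-0.03,0.066],[0,0,0,0,0,-0.03,0.066],[0,0,0,0,0,-0.012,0.066],[0,0,0,0,0,0,0.066],[0,0,0,0,0,0,0.066]]'; python3 - <<'E'
from h import *
crop('side',imaging.camera('side'),155,180,395,320,3.3,'s23')
E
```

```text
clock: 64.58
eef_pos: [588.9, 204.8, 190.9]
eef_rot: [-3.141, 0.001, 0.0]
contact_force: [-1.2, 0.8, -0.3]
width: 66.0
clock: 65.58
eef_pos: [589.0, 204.1, 40.5]
eef_rot: [-3.141, -0.001, -0.0]
contact_force: [-0.5, 0.3, 1.0]
width: 65.9
```

View pics/s23.png

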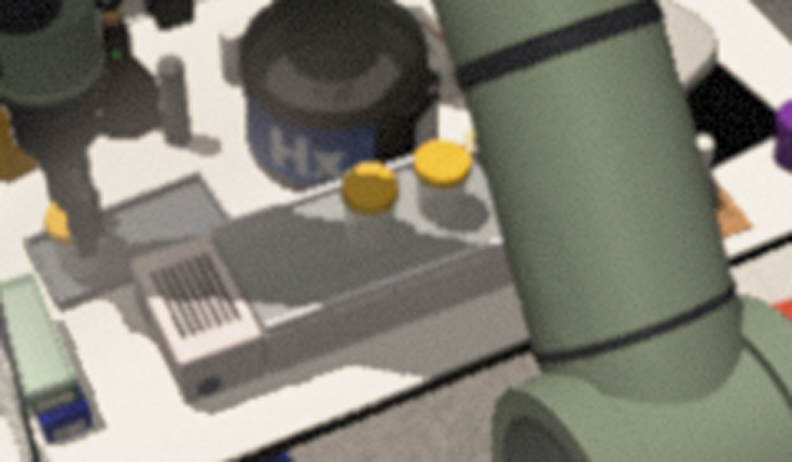

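Two pots stand on the plate at crop (370,190) and (443,165), and the third is straddled. I'll carry it to (456,45).

```bash
python3 -m pendant '[[0,0,0,0,0,0,0.045],[0,0,0,0,0,0,0.045],[0,0,0,0,0,0,0.045],[0,0,0,0,0,0,0.045],[0,0,0,0,0,0,0.045],[0,0,0,0,0,0.01,0.045],[0,0,0,0,0,0.02,0.045],[0,0,0,0,0,0.03,0.045],[0,0,0,0,0,0.03,0.045],[0,0,0,0,0,0.03,0.045],[0,0,0,0,0,0.03,0.045],[0,0,0,0,0,0,0.045]]'; python3 -m pendant '[[0,0,0,-0.02,-0.02,0,0.045],[0,0,0,-0.03,-0.035,0,0.045],[0,0,0,-0.03,-0.035,0,0.045],[0,0,0,-0.03,-0.035,0,0.045],[0,0,0,-0.017,-0.025,0,0.045],[0,0,0,-0.006,-0.009,0,0.045],[0,0,0,0,0,0,0.045],[0,0,0,0,0,-0.02,0.045],[0,0,0,0,0,-0.03,0.045],[0,0,0,0,0,-0.022,0.045],[0,0,0,0,0,-0.01,0.045],[0,0,0,0,0,-0.003,0.045],[0,0,0,0,0,0,0.045],[0,0,0,0,0,0,0.045]]'
```

```text
clock: 67.12
eef_pos: [589.5, 204.5, 193.0]
eef_rot: [-3.14, -0.004, -0.0]
contact_force: [0.4, -0.9, -0.2]
width: 49.4
clock: 68.88
eef_pos: [456.0, 45.0, 105.1]
eef_rot: [3.142, -0.001, -0.0]
contact_force: [0.2, 0.5, -0.1]
width: 49.7
```

```bash
python3 -m pendant '[[0,0,0,0,0,-0.002,0.045],[0,0,0,0,0,-0.0015,0.045],[0,0,0,0,0,0,0.045],[0,0,0,0,0,0,0.045]]'; python3 -m pendant '[[0,0,0,0,0,0,0.066],[0,0,0,0,0,0,0.066],[0,0,0,0,0,0,0.066],[0,0,0,0,0,0,0.066],[0,0,0,0,0,0.03,0.066],[0,0,0,0,0,0.03,0.066],[0,0,0,0,0,0.04,0.066],[0,0,0,0,0,0.04,0.066],[0,0,0,0.02,0.03,0,0.066],[0,0,0,0.03,0.04,0,0.066],[0,0,0,0.03,0.04,0,0.066],[0,0,0,0.03,0.04,0,0.066],[0,0,0,0,0,0,0.066],[0,0,0,0,0,0,0.066]]';python3 - <<'E'
from h import *
t=imaging.camera('top');s=imaging.camera('side')
crop('top',t,140,180,400,310,3,'t24');crop('side',s,155,180,395,320,3.3,'s24')
h=cv2.cvtColor(t,cv2.COLOR_BGR2HSV)
m=(h[...,0]>18)&(h[...,0]<32)&(h[...,1]>150)&(h[...,2]>120)
for c,a in blobs(t,m,60): print(c.round(1),a,plane('top',*c,127).round(1))
E
```

```text
clock: 69.38
eef_pos: [455.8, 45.0, 101.4]
eef_rot: [3.141, -0.001, -0.0]
contact_force: [-3.3, -0.1, 13.6]
width: 49.9
clock: 71.12
eef_pos: [565.2, 194.7, 240.6]
eef_rot: [3.141, 0.001, 0.0]
contact_force: [0.1, -0.8, -0.4]
width: 65.9
[176.4 120.5] 209 [807.  171.7 127. ]
[140.7 145.2] 167 [741.9 258.5 127. ]
[251.1 263.1] 290 [455.6 -26.5 127. ]
[279.4 264.6] 322 [453.4 -95.2 127. ]
```

View pics/t24.png

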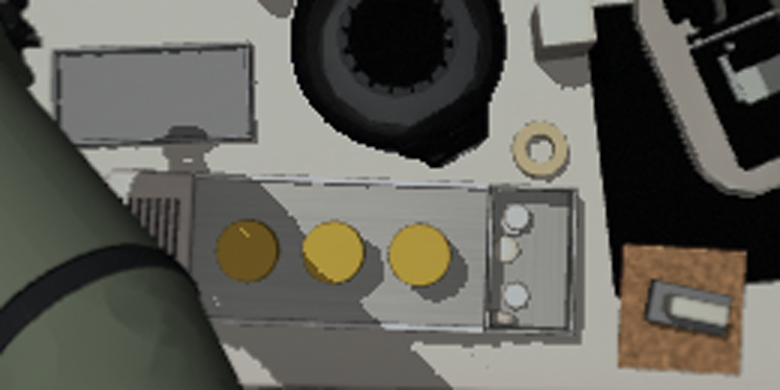

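View pics/s24.png

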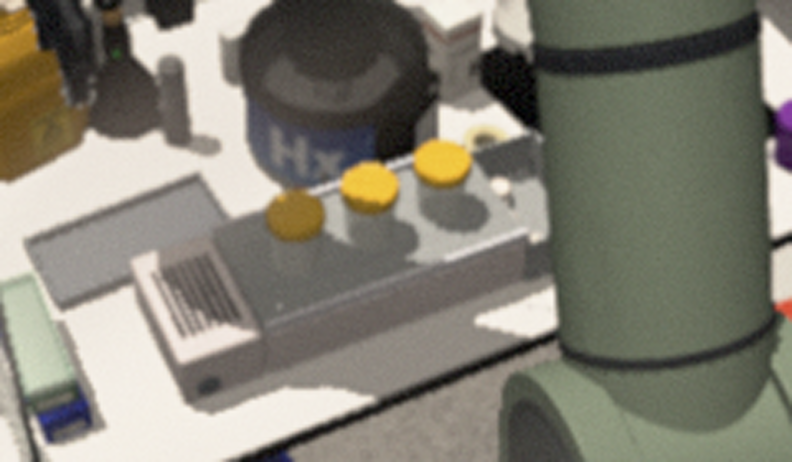

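The three pots stand upright on the clean plate at top crop (247,250), (333,252) and (419,254). The chips are in the pan, the scraper is on its pad, and the tape roll is unmoved at (540,150). The hand is free, so I'll hand in.

```bash
python3 -c "
from workcell import bot
print(bot.close_job())"
```

```text
the job is handed in; nothing more can be done
None
```

The job is handed in after about 71 s of the allowed 210 s. I stood the three pots in the tray, wiped all five chips into the pan in two scraper passes, parked the scraper on its pad and set the pots back on the clean plate. No verdict was reported.

**Last checks:**
- **Pots:** all three look upright in both views. Two were measured at (455.6,-26.5) and (453.4,-95.2). The third was in the arm's shadow, so the colour mask missed it and I checked it only by eye; it was released at (456,45).
- **Chips:** all five were counted in the pan after wiping: two stacked, one leaning by the wall. In the last picture the pan looked unchanged, though I did not recount there.
- **Scraper:** it stands on the pad near its centre.
- **Tape roll and carton:** both looked unmoved in the pictures; I did not remeasure them.
- **Failures:** no check failed. The pots' caps measured about 5 mm apart between the side and top views at the start. I put this down to the side view also seeing the cap's edge, used the top view, and every grasp fitted.

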